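# Spot-check the fruit dishes and call the waiter

## Task

Spot-check the two sample dishes, first the blue nut-free one and then the white one: stand the dish on the ringed spot in front of the thermometer gun, squeeze the gun's red trigger fully home, hold it there for a good second and let it go. When every fruit dish on the bench (blue, white and however many terracotta ones there are) stands upright on the floor of the rimmed aluminium tray, push the service bell's plunger fully down and let it spring back. Leave the jar and the shaker where they are.

Things in the scene. Friction and masses are not known exactly. Their poses are not given: they have to be found in the camera images.
- dish1: terracotta fruit dish: plain round ramekin, 64 mm across, 40 mm high, about 0.2 kg, solid with fruit halves that do not stand above the rim. Origin: centre of its underside, z up when upright. May be absent.
- dish2: terracotta fruit dish: plain round ramekin, 64 mm across, 40 mm high, about 0.2 kg, solid with fruit halves that do not stand above the rim. Origin: centre of its underside, z up when upright. May be absent.
- dish3: terracotta fruit dish: plain round ramekin, 64 mm across, 40 mm high, about 0.2 kg, solid with fruit halves that do not stand above the rim. Origin: centre of its underside, z up when upright. May be absent.
- blue: the blue-glazed nut-free sample dish, otherwise the same as the terracotta ones: 64 mm across, 40 mm high, about 0.2 kg. Origin: centre of its underside, z up when upright. Always present.
- white: the white-glazed sample dish, otherwise the same as the terracotta ones: 64 mm across, 40 mm high, about 0.2 kg. Origin: centre of its underside, z up when upright. Always present.
- tray: fixed open aluminium tray, 208 mm along its x, 338 mm along its y, walls 4 mm thick and 15 mm high, floor 4 mm thick. Origin: centre of its underside, on the bench. Room for six dishes in two rows along its y, rows 90 mm apart, dishes 100 mm apart in a row.
- station: fixed yellow thermometer gun lying on its side in a cradle, centred 50 mm above the bench, nothing above 69 mm. Barrel 135 x 44 x 36 mm along the station's x, lens to +x, front at x = +16 mm. Black grip, 28 mm thick in x, 32 mm high, centred on x = -78 mm, runs in -y from y = -22 to -121 mm. Base plate under the gun 3 mm thick. Origin: on the bench under the barrel's axis; z up.
- spot (a point): centre of the check spot, a white disc 100 mm across with a green ring, flat on the bench (no step to feel), 100 mm along the station's +x from its origin. The sample should be centred on it within 20 mm. Axes as the station's.
- grip_back (a point): point on the rear (-x) face of the fixed grip, facing away from the trigger's finger point, 50 mm above the bench. Axes as the station's.
- trigger_front (a point): finger point on the front (+x) face of the red trigger, 50 mm above the bench, 45 mm from its hinge; moves and turns with it. The trigger is a bar 60 mm long (in -y from its hinge beside the barrel), 10 mm thick, 24 mm high. Over this point and grip_back the two measure 61 mm at rest, about 45 mm squeezed.
- trigger (a joint): angle of the trigger about its upright hinge: 0 at rest, 0.36 rad at its stop, squeezed towards the grip (-x); counts as fully home above 0.30. A spring returns it; at the stop it takes about 7 N at the finger point.
- plunger_top (a point): centre of the top of the bell's black plunger cap, 26 mm across. The fixed brass bell is 76 mm across; the cap's top is 61 mm above the bench at rest.
- plunger (a joint): travel of the bell's plunger straight down: 0 at rest, 0.009 m at its stop; counts as fully down above 0.0075. A spring returns it; about 6.5 N at the stop.
- jar: bystander: loose amber jar with a steel lid, 56 mm across, 70 mm high. Origin: centre of its underside.
- shaker: bystander: loose clear shaker with a dark cap, 40 mm across, 75 mm high. Origin: centre of its underside.

How it is judged:
By the outcome, as a careful person would: the job done as asked, in the order asked, and still so for the second after the job is handed in, with the robot touching nothing.
Of dish1, dish2, dish3 only 1 to 3 are there at a start; the rules pass over those that are not, and their reading is None.
At some moment in a run one of dish1, dish2, dish3, blue, white may be knocked a few centimetres aside while the robot is not near it.
Once in a run the grip may slacken for a moment while it holds something.
It also fails if it takes over 210 s, if anything falls off the work surface, if the arm or the gripper's body presses on something with over 40 N, if the wrist force passes 120 N, or if a joint passes its speed limit or range.

## Robot

A 6-joint arm with a two-finger parallel gripper is mounted at the origin on the work surface. World frame = base frame: x ahead of the robot, y to its left, z up, the work surface at z = 0. Lengths are in m, angles in rad, forces in N, time in s.
With the tool pointing down it reaches from about 0.275 to 0.85 m from the base axis. Payload 19 kg.
Tool frame: the origin (TCP) lies midway between the tips of the shut fingers; the grasp point (between the pads) lies 19 mm behind it (pinch_z is the distance from the TCP to the grasp point, in m); z points along the fingers, y is the line along which they close (so a half turn about z gives the same grasp; the last joint's range is limited). The gripper opens to 85 mm and grips with 20 to 120 N. Pads are 22 mm wide; open, the fingers measure 114 mm over their backs; the gripper's body (76 mm by 85 mm) begins 54 mm behind the grasp point. The pads swing forward as they close: fully open they stand 13 mm farther back than shut.
Start: joints at [-1.306, 0.15, 1.437, -0, 1.554, -0.134], TCP at [0.223, -0.53, 0.231] pointing down, gripper open.
Joint ranges: [-2.8, 2.8], [-0.68, 2.1], [0.12, 2.68], [-1.39, 4.53], [0.16, 2.79], [-2.81, 2.81]. Speed limits (rad/s): [1.89, 1.89, 2.22, 3.01, 3.01, 3.01].

## Interface

Orientations are given as a 3x3 rotation matrix whose columns are the frame's x, y, z axes.
In Python, from bench import observe, get_image, finish_job, pinch_z gives the robot as it stands.
- The arm moves only by the tool send_rows, never from a script. Its argument "rows" is a list of rows, each an object with "offset": the shift along the tool's x, y, z in units of 60 mm (1.0 is 60 mm), a list of three; "yaw": the turn about the tool's z in rad; "fingers": the finger opening in mm, from 0 to 85.4. A call has exactly 10 rows; each row is the pose to reach, as a shift and turn from the pose commanded when the call began, along the tool's axes at that moment; what a row does not reach only later rows make up. A row lasts 1/8 s, in which the tool goes at most 62.5 mm and 10.7 degrees, less where a joint would pass 70% of its speed; a pose out of reach is approached as far as the arm can. A call with a gripper value outside its range is refused whole. The fingers move at their own pace and stop on an object; "squeeze" is the grip in N (left out, the last holds). Time passes only in rows, so rows that repeat a pose let the fingers close, or fill a call up. It gives the time, the measured TCP pose, the force, the opening and the grip force at its end, in the units of the state.
- observe(): the state, without advancing time (a new reading comes with each control period).
- get_image(name): name is "scene" or "side" or "wrist"; returns a dict with "color" (400x640x3 uint8, blue, green, red), "vfov" (degrees; the focal length in pixels is half the picture's height over the tangent of half this angle, whatever the lens; pixels are square), "cx", "cy" (the principal point, pixels), "dist_coeffs" ([k1, k2, p1, p2, k3] as OpenCV has them; the pictures are not rectified), "rvec" (rotation vector, rad) and "tvec" (3), from world to camera coordinates, as OpenCV has them; the wrist camera has in their place "tool_from_camera" (4x4, takes a point from camera to tool coordinates, whose origin is the TCP and whose axes are the flange's). Camera axes: x right, y down, z forward; pixel columns grow to the right and rows downward; lengths in m; the calibration is good to about 2 mm. A picture is of the moment at which its call begins: read the wrist's pose just before it. There is no depth.
- finish_job(): hands the job in; it is judged then, once.
The state is a dict: "clock": time; "joint_pos": joint angles; "qvel": joint speeds; "joint_efforts": joint torques, N m; "tool_pos": TCP position; "orientation": TCP orientation; "wrist_force": force on the tool from outside, world axes, zero at the start; "torque": the same for the moment, N m; "grip_width": finger opening in m; "finger_force": force on a finger pad.
Only numpy, scipy, OpenCV 4.12 (cv2) and the standard library are available. Lean on these libraries where they do the work, as an engineer would, in place of code of your own. Each camera call takes 0.05 s, during which the arm holds its last target. There are 200 camera calls.

## Working session

There is one attempt and no reset: what is moved stays moved. The work goes in short steps, Python scripts to look and compute and a tool call to move; the robot and the scene stay as the last step left them, time stands still between calls to the robot, and variables do not carry over. Pictures are saved under pics/ and viewed, at most 14 in all, crops included, and the job is handed in when it is done.

Besides the shell and the picture viewer there is one more tool, called as name([rows], argument=value, ...), one row to a line, values as JSON. send_rows: Moves the arm, as the interface text tells. Its arguments: {"type":"object","properties":{"rows":{"type":"array","items":{"type":"object","properties":{"offset":{"type":"array","items":{"type":"number"}},"yaw":{"type":"number"},"fingers":{"type":"number"}}}},"squeeze":{"type":"number"}},"required":["rows"]}

```bash
mkdir -p pics; ls; cat > h.py <<'E'
import numpy as np, cv2
from bench import observe, get_image, finish_job, pinch_z
def K(im):
    f=200/np.tan(np.radians(im["vfov"])/2)
    return np.array([[f,0,im["cx"]],[0,f,im["cy"]],[0,0,1]])
def pose(im,st=None):
    "camera->world R, origin"
    if "rvec" in im:
        R=cv2.Rodrigues(np.array(im["rvec"],float))[0]; return R.T,-R.T@np.array(im["tvec"],float).ravel()
    T=np.array(im["tool_from_camera"]); Rt=np.array(st["orientation"]).reshape(3,3)
    return Rt@T[:3,:3], Rt@T[:3,3]+np.array(st["tool_pos"])
def ray(im,px,z,st=None):
    "pixels -> world points on plane z"
    p=cv2.undistortPoints(np.array(px,float).reshape(-1,1,2),K(im),np.array(im["dist_coeffs"],float)).reshape(-1,2)
    R,o=pose(im,st); d=np.c_[p,np.ones(len(p))]@R.T
    return o+d*((z-o[2])/d[:,2])[:,None]
def proj(im,P,st=None):
    R,o=pose(im,st); 
    return cv2.projectPoints(((np.atleast_2d(P)-o)@R),np.zeros(3),np.zeros(3),K(im),np.array(im["dist_coeffs"],float))[0].reshape(-1,2)
E
python3 - <<'E'
from h import *
s=observe(); print(s); print(pinch_z)
for n in("scene","side"):
    im=get_image(n); cv2.imwrite(f"pics/{n}0.png",im["color"]); print(n,im["vfov"],pose(im)[1],im["dist_coeffs"])
E
```

```text
pics
{'clock': 0.0, 'joint_pos': array([-1.30600058e+00,  1.50953678e-01,  1.43804380e+00, -5.37866814e-06,
        1.55378976e+00, -1.33989538e-01]), 'qvel': array([-0.00010796,  0.00141575,  0.00025709,  0.00042902, -0.00026852,
       -0.00160173]), 'joint_efforts': array([ 4.04160064e-04, -7.13059187e+01, -5.70853937e+01, -1.90649826e-04,
        9.08708753e-03, -7.44826963e-06]), 'tool_pos': array([ 0.22319112, -0.52964201,  0.23068751]), 'orientation': array([[ 9.21533335e-01,  3.88299126e-01, -3.17829550e-04],
       [ 3.88299225e-01, -9.21532629e-01,  1.15154774e-03],
       [ 1.54254680e-04, -1.18460260e-03, -9.99999286e-01]]), 'wrist_force': array([-0.29400911,  0.16163753, -0.67590037]), 'torque': array([-0.01719221, -0.00046646, -0.04027243]), 'finger_force': 0.0, 'grip_width': 0.08533387548243833}
0.0187
scene 45.40102783010367 [1.15319829 0.5440688  0.93076091] [-0.11168641  0.          0.          0.          0.        ]
side 51.27875570792885 [0.332275   0.70869537 0.83871786] [-0.07128807  0.          0.          0.          0.        ]
```

View pics/scene0.png

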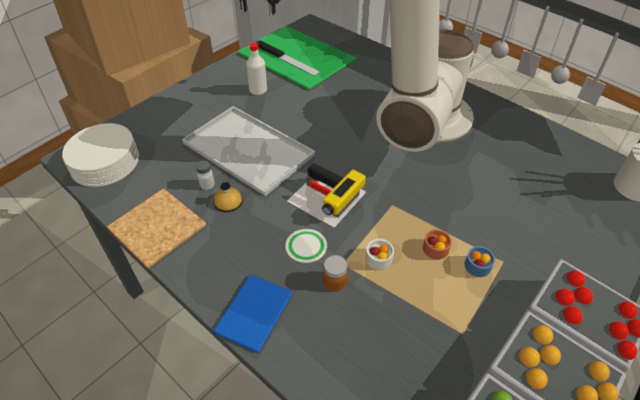

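View pics/side0.png

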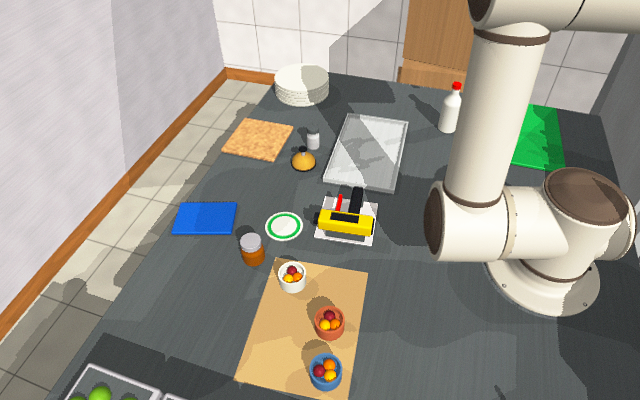

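The scene view shows the white dish at (380,253), one terracotta dish at (437,244) and the blue dish at (480,262). It also shows the spot at (306,245), the gun at (345,193), the bell at (228,195) and the tray around (248,150). The side view agrees: white (292,276), terracotta (329,322), blue (325,370), spot (284,226), bell (303,159).

```bash
cat >> h.py <<'E'
def tri(a,pa,b,pb):
    "two-view triangulation: point, gap"
    r=[]
    for im,p in((a,pa),(b,pb)):
        o=pose(im)[1]; q=ray(im,p,0.0)[0]; d=q-o; r.append((o,d/np.linalg.norm(d)))
    A=sum(np.eye(3)-np.outer(d,d) for o,d in r); B=sum((np.eye(3)-np.outer(d,d))@o for o,d in r)
    X=np.linalg.solve(A,B); return X,[np.linalg.norm((np.eye(3)-np.outer(d,d))@(X-o)) for o,d in r]
def blob(im,lo,hi,win=None,k=0):
    "contours of an HSV range within window x0,y0,x1,y1, largest first"
    m=cv2.inRange(cv2.cvtColor(im["color"],cv2.COLOR_BGR2HSV),np.array(lo),np.array(hi))
    if win: w=np.zeros_like(m); x0,y0,x1,y1=win; w[y0:y1,x0:x1]=255; m&=w
    if k: m=cv2.morphologyEx(m,cv2.MORPH_CLOSE,np.ones((k,k),np.uint8))
    return sorted(cv2.findContours(m,cv2.RETR_EXTERNAL,cv2.CHAIN_APPROX_NONE)[0],key=cv2.contourArea,reverse=True)
E
python3 - <<'E'
from h import *
np.set_printoptions(precision=4,suppress=True)
a,b=get_image("scene"),get_image("side")
g=[]
for im,w in((a,(270,220,340,270)),(b,(255,205,310,245))):
    c=blob(im,(45,100,40),(85,255,255),w,3)[0]; e=cv2.fitEllipse(c); g.append(ray(im,e[0],0)[0]); print("spot",e[0],g[-1])
for im,w in((a,(310,160,375,225)),(b,(310,195,385,245))):
    c=blob(im,(22,120,80),(35,255,255),w,3)[0]; r=cv2.minAreaRect(c); print("yellow",ray(im,cv2.boxPoints(r),.068)[:,:2].tolist(), r)
for n,pa,pb in(("white",(380,246),(292,269)),("terra",(438,238),(330,315)),("blue",(481,255),(325,363))):
    print(n,ray(a,pa,.04)[0],ray(b,pb,.04)[0],tri(a,pa,b,pb))
# board corner
print("board",tri(a,(391,206),b,(367,272)),tri(a,(503,263),b,(350,398)))
# tray outer rim corners
for pa,pb in(((234,107),(409,118)),((183,143),(346,114)),((315,152),(394,192)),((264,192),(323,184))): print("tray",ray(a,pa,.015)[0],ray(b,pb,.015)[0])
print("bell",tri(a,(225,186),b,(303,149)))
print("jar",tri(a,(336,264),b,(250,241)),"shaker",tri(a,(205,171),b,(313,133)))
E
```

```text
spot (305.8374328613281, 245.14633178710938) [0.6504 0.0608 0.    ]
spot (283.4100646972656, 225.75816345214844) [ 0.6482  0.0605 -0.    ]
yellow [[0.5663792722589785, 0.03352495454771498], [0.4134245219378513, 0.014394752171501768], [0.4278162335192335, 0.07548520300155126], [0.5759134001326582, 0.08997680338610242]] ((344.7827453613281, 190.5686798095703), (20.687543869018555, 49.06226348876953), 42.709388732910156)
yellow [[0.5435844821316178, 0.09814444186191718], [0.5569383852647435, 0.030430202169698717], [0.4214334352878176, 0.01821395982548135], [0.4142833801275465, 0.08521210803201362]] ((344.70648193359375, 222.13735961914062), (54.349388122558594, 21.152517318725586), 8.61564826965332)
white [0.5594 0.2118 0.04  ] [0.5676 0.2078 0.04  ] (array([0.565 , 0.2144, 0.049 ]), [np.float64(0.0008070938664411709), np.float64(0.0008070938664412853)])
terra [0.449  0.3012 0.04  ] [0.4507 0.2941 0.04  ] (array([0.4506, 0.2995, 0.0441]), [np.float64(0.0028915000490471804), np.float64(0.0028915000490472033)])
blue [0.4245 0.404  0.04  ] [0.4304 0.3965 0.04  ] (array([0.4299, 0.4027, 0.0
[... 169 characters left out ...]
0.001485694332276971)]) (array([ 0.3707,  0.4417, -0.0028]), [np.float64(0.008797064191580262), np.float64(0.008797064191580271)])
tray [ 0.4109 -0.4688  0.015 ] [ 0.4062 -0.4986  0.015 ]
tray [ 0.6257 -0.451   0.015 ] [ 0.6167 -0.4598  0.015 ]
tray [ 0.3983 -0.1355  0.015 ] [ 0.391  -0.1329  0.015 ]
tray [ 0.604  -0.1311  0.015 ] [ 0.5902 -0.1066  0.015 ]
bell (array([ 0.6789, -0.1928,  0.0541]), [np.float64(0.0006948868268047992), np.float64(0.0006948868268046391)])
jar (array([0.6813, 0.18  , 0.0681]), [np.float64(0.00017045526279564242), np.float64(0.00017045526279558105)]) shaker (array([ 0.676 , -0.2782,  0.051 ]), [np.float64(0.0013961241478327444), np.float64(0.0013961241478325117)])
```

```bash
cat >> h.py <<'E'
def go(*wps):
    "for world waypoints (x,y,z,heading) print offset (60 mm units) and yaw from the present pose"
    s=observe(); R=np.array(s["orientation"]); p=np.array(s["tool_pos"]); h=np.arctan2(R[1,0],R[0,0])
    c,si=np.cos(h),np.sin(h); Rn=np.array([[c,si,0],[si,-c,0],[0,0,-1]]).T
    print("t%.2f"%s["clock"],"at",p.round(4),"h%.3f"%h,"F",s["wrist_force"].round(1),"w%.4f"%s["grip_width"])
    for w in wps: print(w,"->",(Rn.T@(np.array(w[:3])-p)/.06).round(2),"yaw",round(-(w[3]-h),3))
E
python3 -c "
from h import *
go((.53,-.25,.36,0.))"
```

```text
t0.20 at [ 0.2232 -0.5297  0.2309] h0.399 F [ 0.  -0.8 -0.6] w0.0854
(0.53, -0.25, 0.36, 0.0) -> [ 6.52 -2.31 -2.15] yaw 0.399
```

send_rows([
  {"offset":[0.6,-0.2,-0.6],"yaw":0.1,"fingers":85},
  {"offset":[1.4,-0.5,-1.2],"yaw":0.2,"fingers":85},
  {"offset":[2.2,-0.8,-1.7],"yaw":0.3,"fingers":85},
  {"offset":[3.1,-1.1,-2.15],"yaw":0.4,"fingers":85},
  {"offset":[4.0,-1.4,-2.15],"yaw":0.4,"fingers":85},
  {"offset":[4.9,-1.7,-2.15],"yaw":0.4,"fingers":85},
  {"offset":[5.7,-2.0,-2.15],"yaw":0.4,"fingers":85},
  {"offset":[6.5,-2.3,-2.15],"yaw":0.4,"fingers":85},
  {"offset":[6.5,-2.3,-2.15],"yaw":0.4,"fingers":85},
  {"offset":[6.5,-2.3,-2.15],"yaw":0.4,"fingers":85},
])

```text
clock: 1.45
tool_pos: [0.5289, -0.2514, 0.3601]
orientation: [[1.0, -0.001, -0.0], [-0.001, -1.0, 0.0], [-0.0, -0.0, -1.0]]
wrist_force: [-0.5, 0.3, -0.2]
grip_width: 0.0851
finger_force: 0.0
```

```bash
python3 - <<'E'
from h import *
s=observe(); im=get_image("wrist"); cv2.imwrite("pics/w1.png",im["color"]); print(im["vfov"]); print(np.array(im["tool_from_camera"]).round(3))
go((.53,.05,.36,0.))
E
```

```text
68.44772355892223
[[-0.001 -0.953 -0.302  0.078]
 [ 1.    -0.001 -0.    -0.002]
 [-0.    -0.302  0.953 -0.143]
 [ 0.     0.     0.     1.   ]]
t1.50 at [ 0.5286 -0.2518  0.3602] h-0.002 F [-0.4  0.   0.5] w0.0852
(0.53, 0.05, 0.36, 0.0) -> [ 0.01 -5.03  0.  ] yaw -0.002
```

View pics/w1.png

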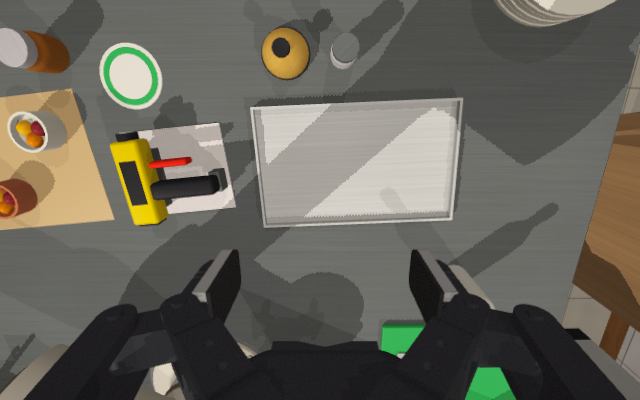

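The wrist view shows the whole middle of the bench. The tray rim corners are at (250,107), (463,98), (453,220) and (264,227), and the plunger cap is at (281,47). The spot is at (131,75), the trigger at (170,162) and the grip at (185,187).

send_rows([
  {"offset":[0,-0.8,0],"yaw":0,"fingers":85},
  {"offset":[0,-1.7,0],"yaw":0,"fingers":85},
  {"offset":[0,-2.6,0],"yaw":0,"fingers":85},
  {"offset":[0,-3.5,0],"yaw":0,"fingers":85},
  {"offset":[0,-4.3,0],"yaw":0,"fingers":85},
  {"offset":[0,-5,0],"yaw":0,"fingers":85},
  {"offset":[0,-5.5,0],"yaw":0,"fingers":85},
  {"offset":[0,-5.5,0],"yaw":0,"fingers":85},
  {"offset":[0,-5.5,0],"yaw":0,"fingers":85},
  {"offset":[0,-5.5,0],"yaw":0,"fingers":85},
])

```text
clock: 2.75
tool_pos: [0.5295, 0.0775, 0.3604]
orientation: [[1.0, -0.003, 0.0], [-0.003, -1.0, -0.0], [0.0, 0.0, -1.0]]
wrist_force: [0.1, -0.0, 0.3]
grip_width: 0.0849
finger_force: 0.0
```

```bash
python3 - <<'E'
from h import *
s=observe(); im=get_image("wrist"); cv2.imwrite("pics/w2.png",im["color"])
np.save("w2.npy",[s,im],allow_pickle=True)
go((.43,.40,.2,0.))
E
```

```text
t2.80 at [0.5295 0.0777 0.3604] h-0.003 F [ 0.7 -0.7 -0. ] w0.0850
(0.43, 0.4, 0.2, 0.0) -> [-1.67 -5.37  2.67] yaw -0.003
```

View pics/w2.png

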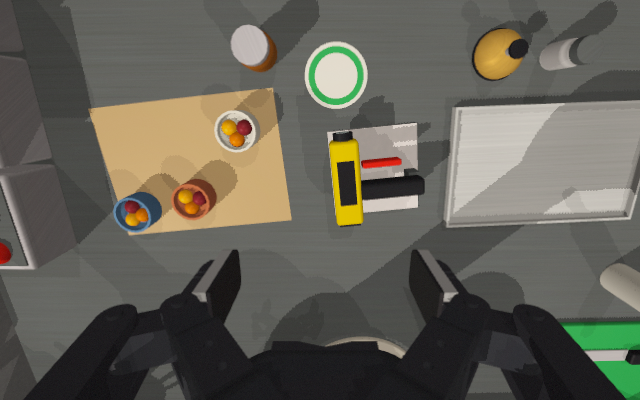

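The bench holds three dishes: white at (236,131), terracotta at (192,199), blue at (136,211). The gun, trigger (381,162), grip (393,187) and spot (336,75) are all clear. The jar is at (252,47), clear of the dishes.

```bash
python3 - <<'E'
from h import *
np.set_printoptions(precision=4,suppress=True)
s,im=np.load("w2.npy",allow_pickle=True)
c=blob(im,(45,100,40),(85,255,255),(300,35,375,115),3)[0]; sp=ray(im,[cv2.fitEllipse(c)[0]],0,s)[0]; print("spot",sp)
c=blob(im,(22,120,60),(35,255,255),(325,130,365,230),15)[0]; r=cv2.boxPoints(cv2.minAreaRect(c)); q=ray(im,r,.068,s)[:,:2]; print("yellow",q, q.mean(0))
c=blob(im,(0,150,80),(8,255,255),(355,150,410,175))[0]; r=cv2.boxPoints(cv2.minAreaRect(c)); print("red px",r.tolist(),"\n", ray(im,r,.062,s)[:,:2])
c=blob(im,(0,0,0),(180,255,45),(363,168,427,205))[0]; r=cv2.boxPoints(cv2.minAreaRect(c)); print("grip",r.tolist(),"\n", ray(im,r,.066,s)[:,:2])
for n,lo,hi,w in(("blue",(95,90,40),(125,255,255),(105,180,165,240)),("terra",(4,110,50),(14,255,200),(165,170,222,228)),("white",(0,0,110),(180,60,255),(205,100,265,160))):
    c=blob(im,lo,hi,w,9)[0]; hull=cv2.convexHull(c); e=cv2.fitEllipse(hull); print(n,e,ray(im,[e[0]],.03,s)[0],ray(im,[e[0]],.04,s)[0])
print("bell",ray(im,[(518,48)],.061,s),"jar",ray(im,[(251,45)],.07,s))
t=ray(im,[(455,107),(444,226),(632,222)],.015,s); print("tray",t)
E
```

```text
spot [0.6508 0.061  0.    ]
yellow [[0.556  0.0736]
 [0.5599 0.0311]
 [0.4247 0.0142]
 [0.4201 0.0606]] [0.4902 0.0449]
red px [[360.8067932128906, 159.9707794189453], [399.7393493652344, 156.26292419433594], [400.5213928222656, 164.4741668701172], [361.5888366699219, 168.18202209472656]] 
 [[ 0.5256  0.0242]
 [ 0.5311 -0.0346]
 [ 0.5185 -0.0367]
 [ 0.513   0.0225]]
grip [[360.8912048339844, 173.7486114501953], [422.0807189941406, 168.4277801513672], [424.2570495605469, 193.45591735839844], [363.0675354003906, 198.77674865722656]] 
 [[ 0.5052  0.0238]
 [ 0.5131 -0.0689]
 [ 0.4733 -0.0761]
 [ 0.465   0.0191]]
blue ((136.79039001464844, 211.40313720703125), (37.59033203125, 47.8137092590332), 76.69952392578125) [0.4319 0.4045 0.03  ] [0.4357 0.3976 0.04  ]
terra ((193.54519653320312, 198.47703552246094), (39.7343864440918, 45.45573806762695), 76.52404022216797) [0.455  0.3021 0.03  ] [0.4583 0.2974 0.04  ]
white ((236.47610473632812, 130.19471740722656), (42.17566680908203, 45.627098083496094), 92.89602661132812) [0.5682 0.2182 0.03  ] [0.569  0.2153 0.04  ]
bell [[ 0.6808 -0.1879  0.061 ]] jar [[0.6832 0.1768 0.07  ]]
tray [[ 0.602  -0.1296  0.015 ]
 [ 0.396  -0.1361  0.015 ]
 [ 0.4013 -0.4838  0.015 ]]
```

```bash
python3 -c "
from h import *
go((.432,.401,.12,1.68))"
```

```text
t2.80 at [0.5295 0.0777 0.3604] h-0.003 F [ 0.7 -0.7 -0. ] w0.0850
(0.432, 0.401, 0.12, 1.68) -> [-1.64 -5.38  4.01] yaw -1.683
```

send_rows([
  {"offset":[-0.2,-0.7,0.4],"yaw":-0.18,"fingers":85},
  {"offset":[-0.4,-1.4,0.9],"yaw":-0.36,"fingers":85},
  {"offset":[-0.6,-2.1,1.4],"yaw":-0.54,"fingers":85},
  {"offset":[-0.8,-2.8,1.9],"yaw":-0.72,"fingers":85},
  {"offset":[-1.0,-3.4,2.4],"yaw":-0.9,"fingers":85},
  {"offset":[-1.2,-4.0,2.8],"yaw":-1.08,"fingers":85},
  {"offset":[-1.4,-4.6,3.2],"yaw":-1.26,"fingers":85},
  {"offset":[-1.6,-5.1,3.6],"yaw":-1.44,"fingers":85},
  {"offset":[-1.64,-5.38,3.8],"yaw":-1.6,"fingers":85},
  {"offset":[-1.64,-5.38,4.0],"yaw":-1.68,"fingers":85},
])

```text
clock: 4.05
tool_pos: [0.4314, 0.4022, 0.1196]
orientation: [[-0.112, 0.994, -0.0], [0.994, 0.112, -0.0], [-0.0, -0.0, -1.0]]
wrist_force: [-0.8, 0.1, -0.9]
grip_width: 0.0853
finger_force: 0.0
```

```bash
cat >> h.py <<'E'
COL=dict(blue=((95,90,40),(125,255,255)),terra=((4,110,50),(14,255,200)),white=((0,0,110),(180,60,255)))
def wr(name): 
    s=observe(); im=get_image("wrist"); cv2.imwrite(f"pics/{name}.png",im["color"]); return s,im
E
python3 - <<'E'
from h import *
s,im=wr("w3")
print("blue expected px",proj(im,[(.432,.401,.04)],s))
c=blob(im,*COL["blue"],None,9)[0]; e=cv2.fitEllipse(cv2.convexHull(c)); print(e,ray(im,[e[0]],.04,s),ray(im,[e[0]],.03,s))
go((.432,.401,.008,1.68))
E
```

```text
blue expected px [[323.58665637 207.40927641]]
((320.2613525390625, 195.0424041748047), (78.24127197265625, 81.83614349365234), 177.76995849609375) [[0.42823109 0.41106582 0.04      ]] [[0.42841848 0.40794911 0.03      ]]
t4.10 at [0.4311 0.4013 0.1181] h1.686 F [-1.2 -0.6 -2.3] w0.0849
(0.432, 0.401, 0.008, 1.68) -> [-0.01  0.01  1.83] yaw 0.006
```

View pics/w3.png

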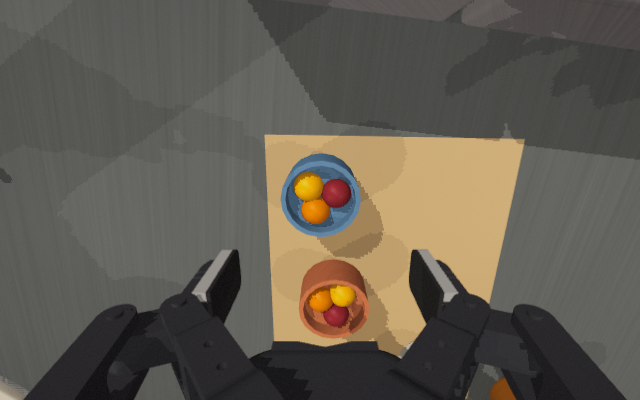

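The blue rim is centred at about (321,198), roughly 7 mm further in y than I estimated. The terracotta dish is at (333,307), clear of the fingers.

send_rows([
  {"offset":[0.12,-0.04,0.3],"yaw":0,"fingers":85},
  {"offset":[0.12,-0.04,0.7],"yaw":0,"fingers":85},
  {"offset":[0.12,-0.04,1.1],"yaw":0,"fingers":85},
  {"offset":[0.12,-0.04,1.4],"yaw":0,"fingers":85},
  {"offset":[0.12,-0.04,1.65],"yaw":0,"fingers":85},
  {"offset":[0.12,-0.04,1.82],"yaw":0,"fingers":85},
  {"offset":[0.12,-0.04,1.82],"yaw":0,"fingers":85},
  {"offset":[0.12,-0.04,1.82],"yaw":0,"fingers":50},
  {"offset":[0.12,-0.04,1.82],"yaw":0,"fingers":50},
  {"offset":[0.12,-0.04,1.82],"yaw":0,"fingers":50},
], squeeze=40)

```text
clock: 5.35
tool_pos: [0.4286, 0.4089, 0.0121]
orientation: [[-0.108, 0.994, 0.001], [0.994, 0.108, 0.001], [0.001, 0.001, -1.0]]
wrist_force: [-1.7, -0.6, 7.3]
grip_width: 0.0627
finger_force: 44.2
```

```bash
python3 - <<'E'
from h import *
s,im=wr("w4"); print(s["finger_force"])
go((.651,.061,.1,1.68),(.651,.061,.008,1.68))
E
```

```text
44.22429084777832
t5.40 at [0.4286 0.4089 0.0121] h1.679 F [-0.5 -2.   7. ] w0.0629
(0.651, 0.061, 0.1, 1.68) -> [-6.16  3.06 -1.47] yaw -0.001
(0.651, 0.061, 0.008, 1.68) -> [-6.16  3.06  0.07] yaw -0.001
```

View pics/w4.png

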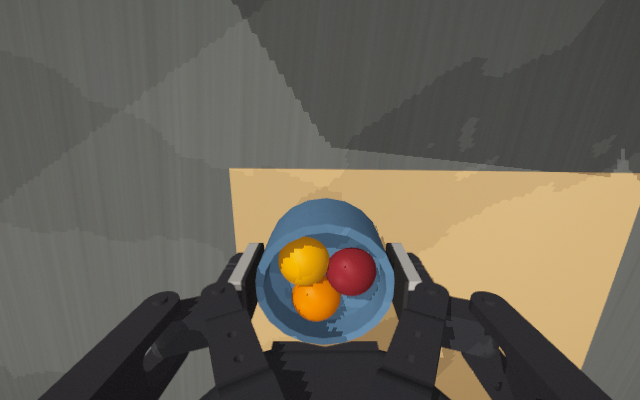

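Blue is held squarely between the pads, centred at about (325,272). The 7 N upward is the fingertips touching the board. Now carry it to the spot.

send_rows([
  {"offset":[0,0,-0.8],"yaw":0,"fingers":50},
  {"offset":[-0.3,0.2,-1.6],"yaw":0,"fingers":50},
  {"offset":[-1.1,0.6,-2.0],"yaw":0,"fingers":50},
  {"offset":[-1.9,1.0,-2.0],"yaw":0,"fingers":50},
  {"offset":[-2.7,1.4,-2.0],"yaw":0,"fingers":50},
  {"offset":[-3.5,1.8,-2.0],"yaw":0,"fingers":50},
  {"offset":[-4.3,2.2,-2.0],"yaw":0,"fingers":50},
  {"offset":[-5.1,2.6,-2.0],"yaw":0,"fingers":50},
  {"offset":[-5.8,2.9,-2.0],"yaw":0,"fingers":50},
  {"offset":[-6.16,3.06,-1.8],"yaw":0,"fingers":50},
])

```text
clock: 6.65
tool_pos: [0.6519, 0.0588, 0.1195]
orientation: [[-0.106, 0.994, 0.002], [0.994, 0.106, -0.0], [-0.0, 0.002, -1.0]]
wrist_force: [-0.3, 0.6, -2.9]
grip_width: 0.0628
finger_force: 47.8
```

```bash
python3 - <<'E'
from h import *
s,im=wr("w5"); print(s["finger_force"])
go((.651,.061,.03,1.68),(.651,.061,.006,1.68))
c=blob(im,(45,100,40),(85,255,255),None,3)[0]; print("ring",cv2.boundingRect(c))
a=get_image("side"); b=get_image("scene")
for i in(a,b):
    c=blob(i,*COL["blue"],None,5); print([cv2.boundingRect(k) for k in c[:3]])
c=np.hstack([a["color"][150:300,200:400],b["color"][150:300,240:440]]); cv2.imwrite("pics/c5.png",cv2.resize(c,None,fx=2,fy=2))
E
```

```text
47.818434834480286
t6.70 at [0.6518 0.0573 0.1169] h1.677 F [-1.2 -3.2 -4.8] w0.0626
(0.651, 0.061, 0.03, 1.68) -> [ 0.06 -0.01  1.45] yaw -0.003
(0.651, 0.061, 0.006, 1.68) -> [ 0.06 -0.01  1.85] yaw -0.003
ring (274, 142, 95, 73)
[(171, 202, 67, 33), (265, 176, 27, 29), (347, 212, 7, 5)]
[(213, 274, 80, 79), (299, 196, 18, 31), (296, 197, 4, 3)]
```

View pics/c5.png

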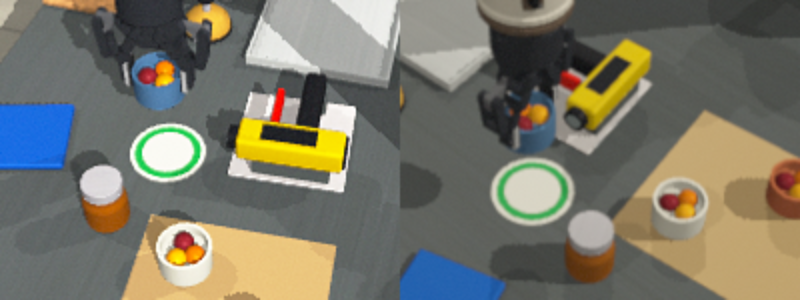

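Blue is held above the spot, offset only by parallax. The gun, trigger, jar and the white and terracotta dishes are all undisturbed. Lower it.

send_rows([
  {"offset":[0.06,0,0.4],"yaw":0,"fingers":50},
  {"offset":[0.06,0,0.8],"yaw":0,"fingers":50},
  {"offset":[0.06,0,1.2],"yaw":0,"fingers":50},
  {"offset":[0.06,0,1.5],"yaw":0,"fingers":50},
  {"offset":[0.06,0,1.65],"yaw":0,"fingers":50},
  {"offset":[0.06,0,1.75],"yaw":0,"fingers":50},
  {"offset":[0.06,0,1.8],"yaw":0,"fingers":50},
  {"offset":[0.06,0,1.83],"yaw":0,"fingers":50},
  {"offset":[0.06,0,1.83],"yaw":0,"fingers":50},
  {"offset":[0.06,0,1.83],"yaw":0,"fingers":50},
])

```text
clock: 8.05
tool_pos: [0.6505, 0.0646, 0.0121]
orientation: [[-0.108, 0.994, 0.001], [0.994, 0.108, 0.0], [-0.0, 0.001, -1.0]]
wrist_force: [-15.8, 1.3, 25.3]
grip_width: 0.0624
finger_force: 51.0
```

```bash
python3 - <<'E'
from h import *
go((.651,.061,.002,1.68))
E
```

```text
t8.05 at [0.6505 0.0646 0.0121] h1.679 F [-15.8   1.3  25.3] w0.0624
(0.651, 0.061, 0.002, 1.68) -> [-0.06  0.    0.17] yaw -0.001
```

send_rows([
  {"offset":[0,0,-0.08],"yaw":0,"fingers":50},
  {"offset":[0,0,-0.08],"yaw":0,"fingers":85},
  {"offset":[0,0,-0.08],"yaw":0,"fingers":85},
  {"offset":[0,0,-0.08],"yaw":0,"fingers":85},
  {"offset":[0,0,-0.08],"yaw":0,"fingers":85},
  {"offset":[0,0,-0.4],"yaw":0,"fingers":85},
  {"offset":[0,0,-0.9],"yaw":0,"fingers":85},
  {"offset":[0,0,-1.5],"yaw":0,"fingers":85},
  {"offset":[0,0,-2.1],"yaw":0,"fingers":85},
  {"offset":[0,0,-2.5],"yaw":0,"fingers":85},
])

```text
clock: 9.3
tool_pos: [0.6506, 0.0645, 0.1629]
orientation: [[-0.108, 0.994, 0.003], [0.994, 0.108, 0.0], [-0.0, 0.003, -1.0]]
wrist_force: [-0.4, 0.4, -1.0]
grip_width: 0.0849
finger_force: 0.0
```

```bash
python3 - <<'E'
from h import *
go((.4975,-.0235,.13,1.68),(.4975,-.0235,.031,1.68))
s,im=wr("w6"); c=blob(im,*COL["blue"],None,9)
for k in c[:2]:
    e=cv2.fitEllipse(cv2.convexHull(k)); print(e,ray(im,[e[0]],.04,s),ray(im,[e[0]],.03,s))
c=blob(im,(45,100,40),(85,255,255),None,3)[0]; print("ring",ray(im,[cv2.fitEllipse(cv2.convexHull(c))[0]],0,s))
r=cv2.boundingRect(c); print(r, "ring extremes", ray(im,[(r[0],r[1]+r[3]/2),(r[0]+r[2],r[1]+r[3]/2)],0,s))
E
```

```text
t9.30 at [0.6506 0.0645 0.1629] h1.679 F [-0.4  0.4 -1. ] w0.0849
(0.4975, -0.0235, 0.13, 1.68) -> [-1.18 -2.7   0.55] yaw -0.001
(0.4975, -0.0235, 0.031, 1.68) -> [-1.18 -2.7   2.2 ] yaw -0.001
((525.5645141601562, 164.15855407714844), (129.7267303466797, 211.55552673339844), 72.27947998046875) [[0.83481708 0.10991146 0.04      ]] [[0.84202079 0.10867236 0.03      ]]
((324.2384948730469, 188.88368225097656), (66.25825500488281, 69.43563842773438), 3.1243927478790283) [[0.65176292 0.06639581 0.04      ]] [[0.65208644 0.06352115 0.03      ]]
ring [[0.64959888 0.06262274 0.        ]]
(282, 143, 81, 73) ring extremes [[0.60689498 0.06052559 0.        ]
 [0.69331164 0.06971993 0.        ]]
```

Blue stands about 3 mm from the spot centre. Move over the trigger, then look before lowering.

send_rows([
  {"offset":[-0.2,-0.5,0],"yaw":0,"fingers":85},
  {"offset":[-0.4,-1.0,0],"yaw":0,"fingers":85},
  {"offset":[-0.6,-1.5,0],"yaw":0,"fingers":85},
  {"offset":[-0.8,-2.0,0],"yaw":0,"fingers":85},
  {"offset":[-1.0,-2.4,0],"yaw":0,"fingers":85},
  {"offset":[-1.18,-2.7,0.2],"yaw":0,"fingers":85},
  {"offset":[-1.18,-2.7,0.5],"yaw":0,"fingers":85},
  {"offset":[-1.18,-2.7,0.6],"yaw":0,"fingers":85},
  {"offset":[-1.18,-2.7,0.6],"yaw":0,"fingers":85},
  {"offset":[-1.18,-2.7,0.6],"yaw":0,"fingers":85},
])

```text
clock: 10.6
tool_pos: [0.4972, -0.0232, 0.124]
orientation: [[-0.108, 0.994, 0.001], [0.994, 0.108, -0.0], [-0.0, 0.001, -1.0]]
wrist_force: [-1.0, 0.4, -0.6]
grip_width: 0.085
finger_force: 0.0
```

```bash
python3 - <<'E'
from h import *
np.set_printoptions(precision=4,suppress=True)
go((.4975,-.0235,.028,1.68))
s,im=wr("w7")
c=blob(im,(0,150,80),(8,255,255))[0]; r=cv2.boxPoints(cv2.minAreaRect(c)); print("red",r.tolist(),ray(im,r,.062,s)[:,:2])
c=blob(im,(22,120,60),(35,255,255),None,15)[0]; r=cv2.boxPoints(cv2.minAreaRect(c)); print("yel",r.tolist(),ray(im,r,.068,s)[:,:2])
E
```

```text
t10.60 at [ 0.4972 -0.0232  0.124 ] h1.679 F [-1.   0.4 -0.6] w0.0850
(0.4975, -0.0235, 0.028, 1.68) -> [-0.   0.   1.6] yaw -0.001
red [[345.9112243652344, 232.8409881591797], [348.4146423339844, 152.73170471191406], [363.8683166503906, 153.2146453857422], [361.3648986816406, 233.3239288330078]] [[ 0.5164 -0.0368]
 [ 0.5103  0.0241]
 [ 0.5211  0.0249]
 [ 0.5282 -0.036 ]]
yel [[217.59829711914062, 150.84963989257812], [218.05178833007812, 83.2755126953125], [422.1097106933594, 84.64503479003906], [421.6562194824219, 152.2191619873047]] [[0.4212 0.0169]
 [0.4214 0.0602]
 [0.5507 0.0732]
 [0.5592 0.0307]]
```

View pics/w7.png

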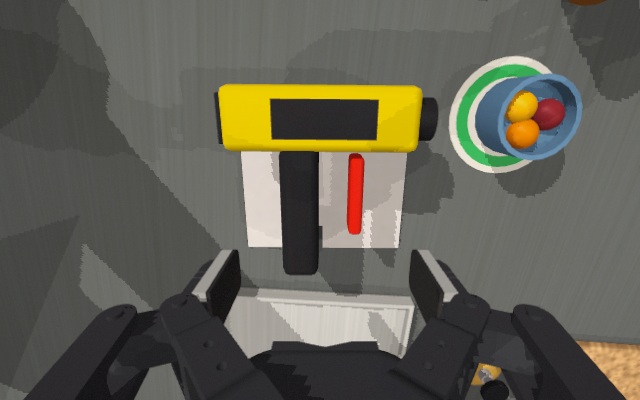

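The tool is lined up with the red trigger at (355,193) and the black grip at (300,212), with blue standing on the spot. Lower and squeeze.

send_rows([
  {"offset":[0,0,0.4],"yaw":0,"fingers":85},
  {"offset":[0,0,0.8],"yaw":0,"fingers":85},
  {"offset":[0,0,1.2],"yaw":0,"fingers":85},
  {"offset":[0,0,1.5],"yaw":0,"fingers":85},
  {"offset":[0,0,1.6],"yaw":0,"fingers":85},
  {"offset":[0,0,1.6],"yaw":0,"fingers":70},
  {"offset":[0,0,1.6],"yaw":0,"fingers":40},
  {"offset":[0,0,1.6],"yaw":0,"fingers":35},
  {"offset":[0,0,1.6],"yaw":0,"fingers":35},
  {"offset":[0,0,1.6],"yaw":0,"fingers":35},
], squeeze=25)

```text
clock: 11.9
tool_pos: [0.4939, -0.0236, 0.028]
orientation: [[-0.108, 0.994, -0.006], [0.994, 0.108, -0.0], [0.0, -0.007, -1.0]]
wrist_force: [-34.9, -4.6, 25.0]
grip_width: 0.0594
finger_force: 21.3
```

```bash
python3 - <<'E'
from h import *
np.set_printoptions(precision=4,suppress=True)
s,im=wr("w8"); go((.4975,-.0235,.028,1.68)); print(s["finger_force"])
E
```

```text
t11.95 at [ 0.4939 -0.0236  0.028 ] h1.679 F [-34.1  -4.7  24.8] w0.0592
(0.4975, -0.0235, 0.028, 1.68) -> [-0.    0.06  0.  ] yaw -0.001
21.338060639973264
```

View pics/w8.png

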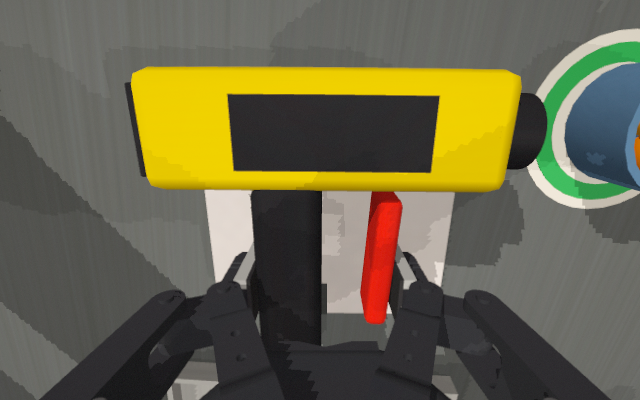

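The jaws stopped at 59 mm: the rear finger meets the fixed grip first, and the trigger has moved only slightly. Shift about 10 mm toward -x so the closing centre suits the squeezed span.

send_rows([
  {"offset":[0,-0.06,0],"yaw":0,"fingers":35},
  {"offset":[0,-0.12,0],"yaw":0,"fingers":35},
  {"offset":[0,-0.18,0],"yaw":0,"fingers":35},
  {"offset":[0,-0.18,0],"yaw":0,"fingers":35},
  {"offset":[0,-0.18,0],"yaw":0,"fingers":35},
  {"offset":[0,-0.18,0],"yaw":0,"fingers":35},
  {"offset":[0,-0.18,0],"yaw":0,"fingers":35},
  {"offset":[0,-0.18,0],"yaw":0,"fingers":35},
  {"offset":[0,-0.18,0],"yaw":0,"fingers":35},
  {"offset":[0,-0.18,0],"yaw":0,"fingers":35},
], squeeze=35)

```text
clock: 13.2
tool_pos: [0.4885, -0.0242, 0.0291]
orientation: [[-0.107, 0.994, 0.006], [0.994, 0.107, 0.001], [-0.0, 0.006, -1.0]]
wrist_force: [15.7, 6.9, -2.0]
grip_width: 0.0478
finger_force: 42.6
```

```bash
python3 - <<'E'
from h import *
np.set_printoptions(precision=4,suppress=True)
s,im=wr("w9"); go((.487,-.0235,.028,1.68)); print(s["finger_force"])
c=blob(im,(0,150,80),(8,255,255))[0]; r=cv2.boxPoints(cv2.minAreaRect(c)); print("red",r.tolist(),ray(im,r,.062,s)[:,:2])
E
```

```text
t13.25 at [ 0.4885 -0.0242  0.029 ] h1.678 F [14.5  6.6 -2.2] w0.0476
(0.487, -0.0235, 0.028, 1.68) -> [ 0.01 -0.02  0.02] yaw -0.002
42.59400486946106
red [[324.4000549316406, 303.1999816894531], [384.6000671386719, 182.79998779296875], [416.2000427246094, 198.5999755859375], [356.0000305175781, 318.9999694824219]] [[ 0.4902 -0.0303]
 [ 0.5076  0.0273]
 [ 0.5211  0.0223]
 [ 0.5054 -0.0374]]
```

Measured trigger swing is about 0.39 rad (stop 0.36), jaws stalled at 47.6 mm, so it is fully home. Hold it longer.

send_rows([
  {"offset":[0,0,0],"yaw":0,"fingers":35},
  {"offset":[0,0,0],"yaw":0,"fingers":35},
  {"offset":[0,0,0],"yaw":0,"fingers":35},
  {"offset":[0,0,0],"yaw":0,"fingers":35},
  {"offset":[0,0,0],"yaw":0,"fingers":35},
  {"offset":[0,0,0],"yaw":0,"fingers":35},
  {"offset":[0,0,0],"yaw":0,"fingers":35},
  {"offset":[0,0,0],"yaw":0,"fingers":35},
  {"offset":[0,0,0],"yaw":0,"fingers":35},
  {"offset":[0,0,0],"yaw":0,"fingers":35},
])

```text
clock: 14.5
tool_pos: [0.4885, -0.0242, 0.029]
orientation: [[-0.107, 0.994, 0.006], [0.994, 0.107, 0.0], [-0.0, 0.006, -1.0]]
wrist_force: [15.6, 7.0, -1.3]
grip_width: 0.0479
finger_force: 42.6
```

send_rows([
  {"offset":[0,0,0],"yaw":0,"fingers":70},
  {"offset":[0,0.1,0],"yaw":0,"fingers":85},
  {"offset":[0,0.17,0],"yaw":0,"fingers":85},
  {"offset":[0,0.17,0],"yaw":0,"fingers":85},
  {"offset":[0,0.17,0],"yaw":0,"fingers":85},
  {"offset":[0,0.17,-0.4],"yaw":0,"fingers":85},
  {"offset":[0,0.17,-1.0],"yaw":0,"fingers":85},
  {"offset":[0,0.17,-1.6],"yaw":0,"fingers":85},
  {"offset":[0,0.17,-2.0],"yaw":0,"fingers":85},
  {"offset":[0,0.17,-2.2],"yaw":0,"fingers":85},
])

```text
clock: 15.75
tool_pos: [0.4964, -0.0235, 0.1604]
orientation: [[-0.108, 0.994, 0.001], [0.994, 0.108, -0.0], [-0.0, 0.001, -1.0]]
wrist_force: [-0.3, 0.2, 0.1]
grip_width: 0.085
finger_force: 0.0
```

```bash
cat >> h.py <<'E'
def dishes():
    "dish positions from the fixed cameras (ray at z=.03) by colour hull"
    for n in("scene","side"):
        im=get_image(n)
        for k in("blue","terra"):
            for c in blob(im,*COL[k],(150,80,520,400),5):
                e=cv2.boundingRect(c)
                if 12<e[2]<60 and 12<e[3]<60:
                    h=cv2.convexHull(c); m=cv2.moments(h); q=(m["m10"]/m["m00"],m["m01"]/m["m00"]); print(n,k,np.round(q),ray(im,[q],.025)[0][:2].round(4))
E
python3 - <<'E'
from h import *
np.set_printoptions(precision=4,suppress=True)
s,im=wr("w10"); 
c=blob(im,(0,150,80),(8,255,255))[0]; r=cv2.boxPoints(cv2.minAreaRect(c)); print("red",ray(im,r,.062,s)[:,:2])
dishes()
go((.651,.064,.16,1.68),(.651,.064,.008,1.68))
E
```

```text
red [[ 0.5165 -0.0364]
 [ 0.5106  0.023 ]
 [ 0.5214  0.0239]
 [ 0.5281 -0.0356]]
scene blue [306. 240.] [0.6532 0.063 ]
scene terra [437. 244.] [0.4541 0.3045]
scene terra [334. 280.] [0.6923 0.186 ]
side blue [282. 220.] [0.6503 0.0627]
side terra [328. 322.] [0.4514 0.3039]
side terra [253. 255.] [0.6756 0.1883]
side terra [285. 131.] [ 0.7781 -0.295 ]
t15.90 at [ 0.4962 -0.0234  0.1589] h1.679 F [-0.2 -0.2  0.5] w0.0848
(0.651, 0.064, 0.16, 1.68) -> [ 1.17  2.72 -0.02] yaw -0.001
(0.651, 0.064, 0.008, 1.68) -> [1.17 2.72 2.52] yaw -0.001
```

Trigger sprung back, blue still at (0.652,0.063). Fetch it for the tray.

send_rows([
  {"offset":[0.25,0.6,0],"yaw":0,"fingers":85},
  {"offset":[0.5,1.2,0],"yaw":0,"fingers":85},
  {"offset":[0.8,1.8,0],"yaw":0,"fingers":85},
  {"offset":[1.0,2.3,0],"yaw":0,"fingers":85},
  {"offset":[1.16,2.73,0],"yaw":0,"fingers":85},
  {"offset":[1.16,2.73,0.3],"yaw":0,"fingers":85},
  {"offset":[1.16,2.73,0.8],"yaw":0,"fingers":85},
  {"offset":[1.16,2.73,1.3],"yaw":0,"fingers":85},
  {"offset":[1.16,2.73,1.8],"yaw":0,"fingers":85},
  {"offset":[1.16,2.73,2.2],"yaw":0,"fingers":85},
])

```text
clock: 17.15
tool_pos: [0.6496, 0.063, 0.0242]
orientation: [[-0.107, 0.994, -0.003], [0.994, 0.107, 0.0], [0.0, -0.003, -1.0]]
wrist_force: [0.5, 0.2, 0.1]
grip_width: 0.0849
finger_force: 0.0
```

send_rows([
  {"offset":[0,0,0.15],"yaw":0,"fingers":85},
  {"offset":[0,0,0.25],"yaw":0,"fingers":85},
  {"offset":[0,0,0.25],"yaw":0,"fingers":85},
  {"offset":[0,0,0.25],"yaw":0,"fingers":50},
  {"offset":[0,0,0.25],"yaw":0,"fingers":50},
  {"offset":[0,0,0.25],"yaw":0,"fingers":50},
  {"offset":[0,0,0.25],"yaw":0,"fingers":50},
  {"offset":[0,0,-0.5],"yaw":0,"fingers":50},
  {"offset":[0,0,-1.3],"yaw":0,"fingers":50},
  {"offset":[0,0,-2.0],"yaw":0,"fingers":50},
], squeeze=50)

```text
clock: 18.4
tool_pos: [0.6516, 0.0635, 0.1496]
orientation: [[-0.108, 0.994, 0.001], [0.994, 0.108, 0.0], [-0.0, 0.001, -1.0]]
wrist_force: [0.3, 0.5, -2.5]
grip_width: 0.0626
finger_force: 56.2
```

```bash
python3 - <<'E'
from h import *
go((.502,-.41,.15,1.68),(.502,-.41,.016,1.68))
E
```

```text
t18.40 at [0.6516 0.0635 0.1496] h1.679 F [ 0.3  0.5 -2.5] w0.0626
(0.502, -0.41, 0.15, 1.68) -> [-7.58 -3.33 -0.01] yaw -0.001
(0.502, -0.41, 0.016, 1.68) -> [-7.58 -3.33  2.23] yaw -0.001
```

send_rows([
  {"offset":[-0.5,-0.2,-0.1],"yaw":0,"fingers":50},
  {"offset":[-1.3,-0.55,-0.2],"yaw":0,"fingers":50},
  {"offset":[-2.2,-0.95,-0.2],"yaw":0,"fingers":50},
  {"offset":[-3.1,-1.35,-0.2],"yaw":0,"fingers":50},
  {"offset":[-4.0,-1.75,-0.2],"yaw":0,"fingers":50},
  {"offset":[-4.9,-2.15,-0.2],"yaw":0,"fingers":50},
  {"offset":[-5.8,-2.55,-0.2],"yaw":0,"fingers":50},
  {"offset":[-6.6,-2.9,-0.2],"yaw":0,"fingers":50},
  {"offset":[-7.2,-3.2,0],"yaw":0,"fingers":50},
  {"offset":[-7.58,-3.33,0.3],"yaw":0,"fingers":50},
])

```text
clock: 19.65
tool_pos: [0.5013, -0.4121, 0.1293]
orientation: [[-0.106, 0.994, 0.001], [0.994, 0.106, -0.001], [-0.001, 0.001, -1.0]]
wrist_force: [0.3, 0.7, -3.2]
grip_width: 0.0625
finger_force: 56.6
```

```bash
python3 - <<'E'
from h import *
go((.502,-.41,.014,1.68))
E
```

```text
t19.65 at [ 0.5013 -0.4121  0.1293] h1.677 F [ 0.3  0.7 -3.2] w0.0625
(0.502, -0.41, 0.014, 1.68) -> [0.03 0.02 1.92] yaw -0.003
```

send_rows([
  {"offset":[0,0,0.5],"yaw":0,"fingers":50},
  {"offset":[0,0,1.0],"yaw":0,"fingers":50},
  {"offset":[0,0,1.4],"yaw":0,"fingers":50},
  {"offset":[0,0,1.7],"yaw":0,"fingers":50},
  {"offset":[0,0,1.85],"yaw":0,"fingers":50},
  {"offset":[0,0,1.93],"yaw":0,"fingers":50},
  {"offset":[0,0,1.93],"yaw":0,"fingers":50},
  {"offset":[0,0,1.93],"yaw":0,"fingers":50},
  {"offset":[0,0,1.93],"yaw":0,"fingers":50},
  {"offset":[0,0,1.93],"yaw":0,"fingers":50},
])

```text
clock: 20.9
tool_pos: [0.5023, -0.4105, 0.0163]
orientation: [[-0.108, 0.994, 0.001], [0.994, 0.108, -0.001], [-0.001, 0.001, -1.0]]
wrist_force: [-11.4, 10.2, 26.7]
grip_width: 0.0623
finger_force: 61.7
```

Firm contact with the tray floor. Release and rise.

send_rows([
  {"offset":[0,0,-0.04],"yaw":0,"fingers":50},
  {"offset":[0,0,-0.04],"yaw":0,"fingers":75},
  {"offset":[0,0,-0.04],"yaw":0,"fingers":85},
  {"offset":[0,0,-0.04],"yaw":0,"fingers":85},
  {"offset":[0,0,-0.3],"yaw":0,"fingers":85},
  {"offset":[0,0,-0.9],"yaw":0,"fingers":85},
  {"offset":[0,0,-1.6],"yaw":0,"fingers":85},
  {"offset":[0,0,-2.3],"yaw":0,"fingers":85},
  {"offset":[0,0,-2.7],"yaw":0,"fingers":85},
  {"offset":[0,0,-2.7],"yaw":0,"fingers":85},
])

```text
clock: 22.15
tool_pos: [0.5025, -0.4108, 0.1787]
orientation: [[-0.108, 0.994, 0.003], [0.994, 0.108, -0.003], [-0.003, 0.003, -1.0]]
wrist_force: [0.7, 0.1, -0.7]
grip_width: 0.0845
finger_force: 0.0
```

```bash
python3 - <<'E'
from h import *
s,im=wr("w11")
for k in blob(im,*COL["blue"],None,9)[:1]:
    e=cv2.fitEllipse(cv2.convexHull(k)); print(e,ray(im,[e[0]],.035,s))
a=get_image("scene"); 
c=blob(a,*COL["white"],(345,225,415,280),7)[0]; e=cv2.fitEllipse(cv2.convexHull(c)); print("white",e,ray(a,[e[0]],.025))
go((.568,.216,.18,1.68))
E
```

```text
((324.2055969238281, 183.38771057128906), (63.57304763793945, 66.73094940185547), 174.22467041015625) [[ 0.50369173 -0.40962263  0.035     ]]
white ((376.21112060546875, 251.1189727783203), (31.095722198486328, 38.438541412353516), 135.53175354003906) [[0.56728222 0.20855723 0.025     ]]
t22.25 at [ 0.5019 -0.4101  0.1756] h1.679 F [ 0.3  0.  -0.3] w0.0851
(0.568, 0.216, 0.18, 1.68) -> [10.26  2.22 -0.07] yaw -0.001
```

send_rows([
  {"offset":[0.8,0.2,0],"yaw":0,"fingers":85},
  {"offset":[1.8,0.4,0],"yaw":0,"fingers":85},
  {"offset":[2.8,0.6,0],"yaw":0,"fingers":85},
  {"offset":[3.8,0.8,0],"yaw":0,"fingers":85},
  {"offset":[4.8,1.0,0],"yaw":0,"fingers":85},
  {"offset":[5.8,1.25,0],"yaw":0,"fingers":85},
  {"offset":[6.8,1.5,0],"yaw":0,"fingers":85},
  {"offset":[7.8,1.7,0],"yaw":0,"fingers":85},
  {"offset":[8.8,1.9,0],"yaw":0,"fingers":85},
  {"offset":[9.6,2.1,0],"yaw":0,"fingers":85},
])

```text
clock: 23.5
tool_pos: [0.5645, 0.1783, 0.1746]
orientation: [[-0.109, 0.994, -0.001], [0.994, 0.109, -0.0], [0.0, -0.001, -1.0]]
wrist_force: [0.9, -0.3, -0.9]
grip_width: 0.0846
finger_force: 0.0
```

send_rows([
  {"offset":[0.3,0.06,0],"yaw":0,"fingers":85},
  {"offset":[0.6,0.12,0],"yaw":0,"fingers":85},
  {"offset":[0.6,0.12,0],"yaw":0,"fingers":85},
  {"offset":[0.6,0.12,0],"yaw":0,"fingers":85},
  {"offset":[0.6,0.12,0],"yaw":0,"fingers":85},
  {"offset":[0.6,0.12,0],"yaw":0,"fingers":85},
  {"offset":[0.6,0.12,0],"yaw":0,"fingers":85},
  {"offset":[0.6,0.12,0],"yaw":0,"fingers":85},
  {"offset":[0.6,0.12,0],"yaw":0,"fingers":85},
  {"offset":[0.6,0.12,0],"yaw":0,"fingers":85},
])

```text
clock: 24.75
tool_pos: [0.5684, 0.2126, 0.1755]
orientation: [[-0.108, 0.994, -0.0], [0.994, 0.108, 0.0], [0.0, -0.0, -1.0]]
wrist_force: [0.4, -0.8, -0.8]
grip_width: 0.0846
finger_force: 0.0
```

```bash
python3 - <<'E'
from h import *
s,im=wr("w12")
print("expected",proj(im,[(.568,.216,.04)],s))
for c in blob(im,(0,0,100),(180,70,255),(250,80,400,280),7)[:2]: e=cv2.fitEllipse(cv2.convexHull(c)); print("white",e,ray(im,[e[0]],.04,s))
go((.568,.216,.01,1.68))
E
```

```text
expected [[323.24517059 183.67832109]]
white ((322.47418212890625, 178.8350372314453), (64.77265167236328, 68.09034729003906), 177.76963806152344) [[0.56673725 0.22078433 0.04      ]]
white ((283.6076354980469, 235.6925048828125), (31.57156753540039, 71.90464782714844), 94.81580352783203) [[0.53293008 0.15600143 0.04      ]]
t24.80 at [0.5684 0.2126 0.1755] h1.679 F [ 0.2 -0.6 -0.2] w0.0848
(0.568, 0.216, 0.01, 1.68) -> [ 0.06 -0.    2.76] yaw -0.001
```

View pics/w12.png

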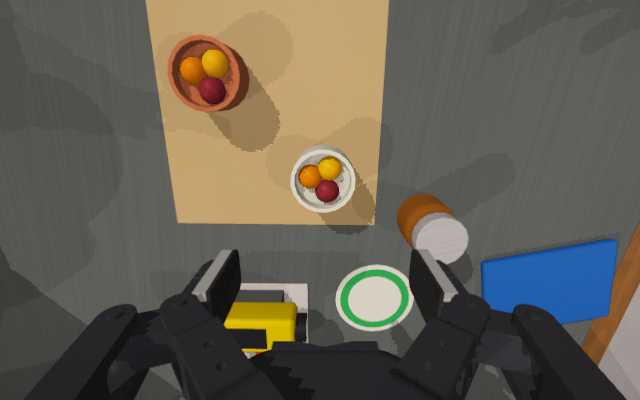

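White's rim is at (323,180), the jar is to its right at (435,230) and clear of the finger path. Grasp and lift.

send_rows([
  {"offset":[0.11,-0.01,0.4],"yaw":0,"fingers":85},
  {"offset":[0.11,-0.01,0.9],"yaw":0,"fingers":85},
  {"offset":[0.11,-0.01,1.4],"yaw":0,"fingers":85},
  {"offset":[0.11,-0.01,1.9],"yaw":0,"fingers":85},
  {"offset":[0.11,-0.01,2.3],"yaw":0,"fingers":85},
  {"offset":[0.11,-0.01,2.6],"yaw":0,"fingers":85},
  {"offset":[0.11,-0.01,2.75],"yaw":0,"fingers":85},
  {"offset":[0.11,-0.01,2.75],"yaw":0,"fingers":85},
  {"offset":[0.11,-0.01,2.75],"yaw":0,"fingers":50},
  {"offset":[0.11,-0.01,2.75],"yaw":0,"fingers":50},
], squeeze=50)

```text
clock: 26.05
tool_pos: [0.5676, 0.2192, 0.0118]
orientation: [[-0.108, 0.994, 0.001], [0.994, 0.108, 0.0], [0.0, 0.001, -1.0]]
wrist_force: [-3.2, -0.2, 7.2]
grip_width: 0.0626
finger_force: 54.2
```

send_rows([
  {"offset":[0,0,0],"yaw":0,"fingers":50},
  {"offset":[0,0,0],"yaw":0,"fingers":50},
  {"offset":[0,0,-0.5],"yaw":0,"fingers":50},
  {"offset":[0,0,-1.3],"yaw":0,"fingers":50},
  {"offset":[0,0,-2.0],"yaw":0,"fingers":50},
  {"offset":[0,0,-2.2],"yaw":0,"fingers":50},
  {"offset":[0,0,-2.2],"yaw":0,"fingers":50},
  {"offset":[0,0,-2.2],"yaw":0,"fingers":50},
  {"offset":[0,0,-2.2],"yaw":0,"fingers":50},
  {"offset":[0,0,-2.2],"yaw":0,"fingers":50},
])

```text
clock: 27.3
tool_pos: [0.5669, 0.219, 0.1417]
orientation: [[-0.108, 0.994, -0.001], [0.994, 0.108, -0.0], [-0.0, -0.001, -1.0]]
wrist_force: [0.2, -0.6, -2.5]
grip_width: 0.0625
finger_force: 55.7
```

```bash
python3 - <<'E'
from h import *
go((.651,.062,.14,1.68),(.651,.062,.01,1.68))
E
```

```text
t27.30 at [0.5669 0.219  0.1417] h1.679 F [ 0.2 -0.6 -2.5] w0.0625
(0.651, 0.062, 0.14, 1.68) -> [-2.75  1.11  0.03] yaw -0.001
(0.651, 0.062, 0.01, 1.68) -> [-2.75  1.11  2.2 ] yaw -0.001
```

send_rows([
  {"offset":[-0.5,0.2,0],"yaw":0,"fingers":50},
  {"offset":[-1.1,0.45,0],"yaw":0,"fingers":50},
  {"offset":[-1.8,0.75,0],"yaw":0,"fingers":50},
  {"offset":[-2.4,0.95,0],"yaw":0,"fingers":50},
  {"offset":[-2.74,1.11,0.2],"yaw":0,"fingers":50},
  {"offset":[-2.74,1.11,0.7],"yaw":0,"fingers":50},
  {"offset":[-2.74,1.11,1.2],"yaw":0,"fingers":50},
  {"offset":[-2.74,1.11,1.6],"yaw":0,"fingers":50},
  {"offset":[-2.74,1.11,1.9],"yaw":0,"fingers":50},
  {"offset":[-2.74,1.11,2.05],"yaw":0,"fingers":50},
])

```text
clock: 28.55
tool_pos: [0.6507, 0.063, 0.0182]
orientation: [[-0.108, 0.994, -0.001], [0.994, 0.108, 0.0], [0.0, -0.001, -1.0]]
wrist_force: [-0.3, 0.4, -1.2]
grip_width: 0.0624
finger_force: 55.7
```

```bash
python3 - <<'E'
from h import *
go((.651,.062,.01,1.68))
E
```

```text
t28.55 at [0.6507 0.063  0.0182] h1.679 F [-0.3  0.4 -1.2] w0.0624
(0.651, 0.062, 0.01, 1.68) -> [-0.02  0.    0.14] yaw -0.001
```

Lower the last few mm, release and rise.

send_rows([
  {"offset":[0,0,0.08],"yaw":0,"fingers":50},
  {"offset":[0,0,0.13],"yaw":0,"fingers":50},
  {"offset":[0,0,0.13],"yaw":0,"fingers":50},
  {"offset":[0,0,0.11],"yaw":0,"fingers":75},
  {"offset":[0,0,0.11],"yaw":0,"fingers":85},
  {"offset":[0,0,0.11],"yaw":0,"fingers":85},
  {"offset":[0,0,0.11],"yaw":0,"fingers":85},
  {"offset":[0,0,-0.5],"yaw":0,"fingers":85},
  {"offset":[0,0,-1.3],"yaw":0,"fingers":85},
  {"offset":[0,0,-2.2],"yaw":0,"fingers":85},
])

```text
clock: 29.8
tool_pos: [0.6506, 0.0628, 0.1526]
orientation: [[-0.108, 0.994, -0.001], [0.994, 0.108, 0.0], [0.0, -0.001, -1.0]]
wrist_force: [0.6, -0.4, -0.0]
grip_width: 0.0848
finger_force: 0.0
```

```bash
python3 - <<'E'
from h import *
s,im=wr("w13")
print("expected",proj(im,[(.651,.062,.04)],s))
go((.4962,-.0234,.14,1.68))
E
```

```text
expected [[323.62919602 194.78094478]]
t29.85 at [0.653  0.0628 0.1611] h1.679 F [0.5 0.1 9.2] w0.0852
(0.4962, -0.0234, 0.14, 1.68) -> [-1.15 -2.75  0.35] yaw -0.001
```

View pics/w13.png

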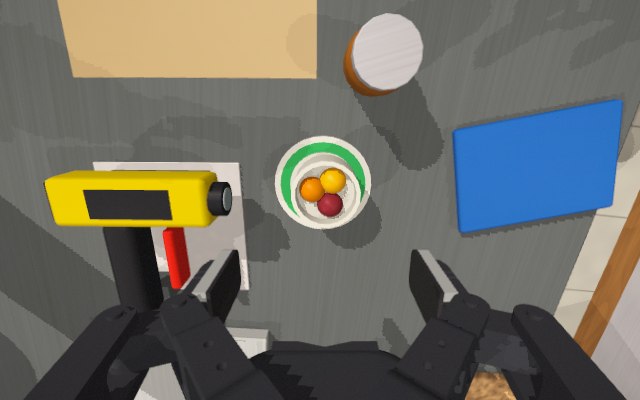

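White is on the spot (rim at (326,192), about 2 mm off). Move over the trigger.

send_rows([
  {"offset":[-0.2,-0.5,0],"yaw":0,"fingers":85},
  {"offset":[-0.4,-1.0,0],"yaw":0,"fingers":85},
  {"offset":[-0.6,-1.5,0],"yaw":0,"fingers":85},
  {"offset":[-0.8,-2.0,0],"yaw":0,"fingers":85},
  {"offset":[-1.0,-2.4,0],"yaw":0,"fingers":85},
  {"offset":[-1.15,-2.75,0],"yaw":0,"fingers":85},
  {"offset":[-1.15,-2.8,0.2],"yaw":0,"fingers":85},
  {"offset":[-1.15,-2.8,0.3],"yaw":0,"fingers":85},
  {"offset":[-1.15,-2.8,0.3],"yaw":0,"fingers":85},
  {"offset":[-1.15,-2.8,0.3],"yaw":0,"fingers":85},
])

```text
clock: 31.1
tool_pos: [0.4919, -0.0237, 0.1334]
orientation: [[-0.108, 0.994, -0.0], [0.994, 0.108, 0.0], [0.0, -0.0, -1.0]]
wrist_force: [0.6, 0.8, 0.3]
grip_width: 0.085
finger_force: 0.0
```

```bash
python3 - <<'E'
from h import *
go((.492,-.0235,.029,1.68),(.487,-.0235,.029,1.68))
E
```

```text
t31.10 at [ 0.4919 -0.0237  0.1334] h1.679 F [0.6 0.8 0.3] w0.0850
(0.492, -0.0235, 0.029, 1.68) -> [0.   0.   1.74] yaw -0.001
(0.487, -0.0235, 0.029, 1.68) -> [ 0.01 -0.08  1.74] yaw -0.001
```

send_rows([
  {"offset":[0,0,0.5],"yaw":0,"fingers":85},
  {"offset":[0,0,1.0],"yaw":0,"fingers":85},
  {"offset":[0,0,1.4],"yaw":0,"fingers":85},
  {"offset":[0,0,1.65],"yaw":0,"fingers":85},
  {"offset":[0,0,1.74],"yaw":0,"fingers":85},
  {"offset":[0,-0.08,1.74],"yaw":0,"fingers":75},
  {"offset":[0,-0.09,1.74],"yaw":0,"fingers":35},
  {"offset":[0,-0.09,1.74],"yaw":0,"fingers":35},
  {"offset":[0,-0.09,1.74],"yaw":0,"fingers":35},
  {"offset":[0,-0.09,1.74],"yaw":0,"fingers":35},
], squeeze=35)

```text
clock: 32.35
tool_pos: [0.4887, -0.0248, 0.0314]
orientation: [[-0.107, 0.994, 0.007], [0.994, 0.107, -0.001], [-0.001, 0.007, -1.0]]
wrist_force: [11.2, 2.0, 6.5]
grip_width: 0.048
finger_force: 34.0
```

```bash
cat >> h.py <<'E'
def trig():
    s,im=wr("trig"); c=blob(im,(0,150,80),(8,255,255))[0]; r=cv2.boxPoints(cv2.minAreaRect(c)); q=ray(im,r,.062,s)[:,:2]
    print("red",q.round(4).tolist()); print("force",s["finger_force"])
E
python3 -c "
from h import *
trig(); go((.487,-.0235,.029,1.68))"
```

```text
red [[0.4902, -0.0301], [0.5076, 0.0273], [0.5213, 0.0222], [0.5054, -0.0372]]
force 33.95743377506733
t32.40 at [ 0.4887 -0.0248  0.0314] h1.678 F [11.5  1.5  6.1] w0.0480
(0.487, -0.0235, 0.029, 1.68) -> [ 0.02 -0.03  0.04] yaw -0.002
```

Trigger fully home again (same geometry as before). Hold, then release.

send_rows([
  {"offset":[0,0,0],"yaw":0,"fingers":35},
  {"offset":[0,0,0],"yaw":0,"fingers":35},
  {"offset":[0,0,0],"yaw":0,"fingers":35},
  {"offset":[0,0,0],"yaw":0,"fingers":35},
  {"offset":[0,0,0],"yaw":0,"fingers":35},
  {"offset":[0,0,0],"yaw":0,"fingers":35},
  {"offset":[0,0,0],"yaw":0,"fingers":35},
  {"offset":[0,0,0],"yaw":0,"fingers":35},
  {"offset":[0,0,0],"yaw":0,"fingers":35},
  {"offset":[0,0,0],"yaw":0,"fingers":35},
])

```text
clock: 33.65
tool_pos: [0.4887, -0.0248, 0.0314]
orientation: [[-0.107, 0.994, 0.007], [0.994, 0.107, -0.0], [-0.001, 0.007, -1.0]]
wrist_force: [10.7, 1.2, 6.6]
grip_width: 0.0476
finger_force: 34.0
```

send_rows([
  {"offset":[0,0,0],"yaw":0,"fingers":35},
  {"offset":[0,0,0],"yaw":0,"fingers":35},
  {"offset":[0,0,0],"yaw":0,"fingers":70},
  {"offset":[0,0.09,0],"yaw":0,"fingers":85},
  {"offset":[0,0.09,0],"yaw":0,"fingers":85},
  {"offset":[0,0.09,0],"yaw":0,"fingers":85},
  {"offset":[0,0.09,-0.4],"yaw":0,"fingers":85},
  {"offset":[0,0.09,-1.0],"yaw":0,"fingers":85},
  {"offset":[0,0.09,-1.7],"yaw":0,"fingers":85},
  {"offset":[0,0.09,-2.1],"yaw":0,"fingers":85},
])

```text
clock: 34.9
tool_pos: [0.4917, -0.024, 0.1572]
orientation: [[-0.108, 0.994, 0.002], [0.994, 0.108, -0.0], [-0.0, 0.002, -1.0]]
wrist_force: [0.2, -0.3, -0.4]
grip_width: 0.0848
finger_force: 0.0
```

```bash
python3 - <<'E'
from h import *
trig(); dishes(); a=get_image("scene")
c=blob(a,(0,0,110),(180,60,255),(275,215,340,275),7)[0]; print(cv2.boundingRect(c))
go((.651,.063,.16,1.68),(.651,.063,.01,1.68))
E
```

```text
red [[0.5156, -0.037], [0.5103, 0.0236], [0.5214, 0.0242], [0.5275, -0.0363]]
force 0.0
scene blue [223. 126.] [ 0.5045 -0.4109]
scene terra [437. 244.] [0.4541 0.3045]
scene terra [334. 280.] [0.6923 0.186 ]
side blue [378. 125.] [ 0.4959 -0.415 ]
side terra [328. 322.] [0.4514 0.3035]
side terra [253. 255.] [0.6756 0.1882]
(285, 225, 55, 50)
t35.10 at [ 0.4913 -0.0239  0.1549] h1.679 F [-0.1  0.3 -0.1] w0.0852
(0.651, 0.063, 0.16, 1.68) -> [ 1.15  2.8  -0.09] yaw -0.001
(0.651, 0.063, 0.01, 1.68) -> [1.15 2.8  2.41] yaw -0.001
```

send_rows([
  {"offset":[0.25,0.6,0],"yaw":0,"fingers":85},
  {"offset":[0.5,1.2,0],"yaw":0,"fingers":85},
  {"offset":[0.8,1.8,0],"yaw":0,"fingers":85},
  {"offset":[1.0,2.4,0],"yaw":0,"fingers":85},
  {"offset":[1.15,2.8,0],"yaw":0,"fingers":85},
  {"offset":[1.15,2.8,0],"yaw":0,"fingers":85},
  {"offset":[1.15,2.8,0],"yaw":0,"fingers":85},
  {"offset":[1.15,2.8,0],"yaw":0,"fingers":85},
  {"offset":[1.15,2.8,0],"yaw":0,"fingers":85},
  {"offset":[1.15,2.8,0],"yaw":0,"fingers":85},
])

```text
clock: 36.35
tool_pos: [0.6509, 0.0626, 0.1553]
orientation: [[-0.108, 0.994, 0.0], [0.994, 0.108, 0.0], [0.0, 0.0, -1.0]]
wrist_force: [0.3, 0.6, -0.5]
grip_width: 0.0849
finger_force: 0.0
```

```bash
python3 - <<'E'
from h import *
s,im=wr("w14")
m=cv2.inRange(cv2.cvtColor(im["color"],cv2.COLOR_BGR2HSV),(8,150,100),(28,255,255))[120:260,250:400]; M=cv2.moments(m); q=(250+M["m10"]/M["m00"],120+M["m01"]/M["m00"])
print("fruit",q,ray(im,[q],.035,s))
m13=cv2.imread("pics/w13.png"); m=cv2.inRange(cv2.cvtColor(m13,cv2.COLOR_BGR2HSV),(8,150,100),(28,255,255))[120:260,250:400]; M=cv2.moments(m); print("w13 fruit",250+M["m10"]/M["m00"],120+M["m01"]/M["m00"])
go((.651,.063,.01,1.68))
E
```

```text
fruit (321.7858585858586, 183.49191919191918) [[0.64881197 0.07011052 0.035     ]]
w13 fruit 322.2063492063492 184.4781746031746
t36.40 at [0.6509 0.0626 0.1553] h1.679 F [0.2 0.1 0.1] w0.0852
(0.651, 0.063, 0.01, 1.68) -> [0.01 0.   2.42] yaw -0.001
```

White hasn't moved. Grasp, lift and carry.

send_rows([
  {"offset":[0.01,0,0.5],"yaw":0,"fingers":85},
  {"offset":[0.01,0,1.0],"yaw":0,"fingers":85},
  {"offset":[0.01,0,1.5],"yaw":0,"fingers":85},
  {"offset":[0.01,0,2.0],"yaw":0,"fingers":85},
  {"offset":[0.01,0,2.3],"yaw":0,"fingers":85},
  {"offset":[0.01,0,2.41],"yaw":0,"fingers":85},
  {"offset":[0.01,0,2.41],"yaw":0,"fingers":85},
  {"offset":[0.01,0,2.41],"yaw":0,"fingers":50},
  {"offset":[0.01,0,2.41],"yaw":0,"fingers":50},
  {"offset":[0.01,0,2.41],"yaw":0,"fingers":50},
], squeeze=50)

```text
clock: 37.65
tool_pos: [0.6516, 0.0634, 0.012]
orientation: [[-0.108, 0.994, 0.002], [0.994, 0.108, 0.0], [-0.0, 0.002, -1.0]]
wrist_force: [-2.2, -0.6, 7.9]
grip_width: 0.0624
finger_force: 54.2
```

send_rows([
  {"offset":[0,0,0],"yaw":0,"fingers":50},
  {"offset":[0,0,-0.5],"yaw":0,"fingers":50},
  {"offset":[0,0,-1.3],"yaw":0,"fingers":50},
  {"offset":[0,0,-2.1],"yaw":0,"fingers":50},
  {"offset":[0,0,-2.4],"yaw":0,"fingers":50},
  {"offset":[0,0,-2.4],"yaw":0,"fingers":50},
  {"offset":[0,0,-2.4],"yaw":0,"fingers":50},
  {"offset":[0,0,-2.4],"yaw":0,"fingers":50},
  {"offset":[0,0,-2.4],"yaw":0,"fingers":50},
  {"offset":[0,0,-2.4],"yaw":0,"fingers":50},
])

```text
clock: 38.9
tool_pos: [0.6509, 0.0634, 0.1541]
orientation: [[-0.108, 0.994, -0.001], [0.994, 0.108, 0.0], [0.0, -0.001, -1.0]]
wrist_force: [0.1, 0.4, -2.3]
grip_width: 0.0626
finger_force: 55.6
```

```bash
python3 - <<'E'
from h import *
go((.502,-.305,.13,1.68),(.502,-.305,.014,1.68))
E
```

```text
t38.90 at [0.6509 0.0634 0.1541] h1.679 F [ 0.1  0.4 -2.3] w0.0626
(0.502, -0.305, 0.13, 1.68) -> [-5.84 -3.13  0.4 ] yaw -0.001
(0.502, -0.305, 0.014, 1.68) -> [-5.84 -3.13  2.34] yaw -0.001
```

send_rows([
  {"offset":[-0.5,-0.3,0],"yaw":0,"fingers":50},
  {"offset":[-1.2,-0.65,0],"yaw":0,"fingers":50},
  {"offset":[-2.0,-1.1,0],"yaw":0,"fingers":50},
  {"offset":[-2.8,-1.5,0],"yaw":0,"fingers":50},
  {"offset":[-3.6,-1.95,0],"yaw":0,"fingers":50},
  {"offset":[-4.4,-2.4,0],"yaw":0,"fingers":50},
  {"offset":[-5.2,-2.8,0],"yaw":0,"fingers":50},
  {"offset":[-5.84,-3.13,0],"yaw":0,"fingers":50},
  {"offset":[-5.84,-3.13,0.4],"yaw":0,"fingers":50},
  {"offset":[-5.84,-3.13,0.8],"yaw":0,"fingers":50},
])

```text
clock: 40.15
tool_pos: [0.5018, -0.3059, 0.1059]
orientation: [[-0.107, 0.994, 0.0], [0.994, 0.107, -0.0], [-0.0, 0.0, -1.0]]
wrist_force: [-0.2, 0.2, -2.6]
grip_width: 0.0624
finger_force: 55.7
```

send_rows([
  {"offset":[0,0,0.3],"yaw":0,"fingers":50},
  {"offset":[0,0,0.7],"yaw":0,"fingers":50},
  {"offset":[0,0,1.1],"yaw":0,"fingers":50},
  {"offset":[0,0,1.3],"yaw":0,"fingers":50},
  {"offset":[0,0,1.43],"yaw":0,"fingers":50},
  {"offset":[0,0,1.5],"yaw":0,"fingers":50},
  {"offset":[0,0,1.52],"yaw":0,"fingers":50},
  {"offset":[0,0,1.52],"yaw":0,"fingers":50},
  {"offset":[0,0,1.52],"yaw":0,"fingers":50},
  {"offset":[0,0,1.52],"yaw":0,"fingers":50},
])

```text
clock: 41.4
tool_pos: [0.5023, -0.3054, 0.016]
orientation: [[-0.108, 0.994, 0.001], [0.994, 0.108, -0.0], [-0.001, 0.001, -1.0]]
wrist_force: [-2.3, 0.0, 5.8]
grip_width: 0.0626
finger_force: 56.1
```

```bash
python3 - <<'E'
from h import *
go((.502,-.305,.014,1.68))
E
```

```text
t41.40 at [ 0.5023 -0.3054  0.016 ] h1.679 F [-2.3  0.   5.8] w0.0626
(0.502, -0.305, 0.014, 1.68) -> [ 0.01 -0.    0.03] yaw -0.001
```

Touching the tray floor. Release, rise, head for the terracotta dish.

send_rows([
  {"offset":[0,0,0],"yaw":0,"fingers":75},
  {"offset":[0,0,0],"yaw":0,"fingers":85},
  {"offset":[0,0,0],"yaw":0,"fingers":85},
  {"offset":[0,0,0],"yaw":0,"fingers":85},
  {"offset":[0,0,-0.3],"yaw":0,"fingers":85},
  {"offset":[0,0,-0.9],"yaw":0,"fingers":85},
  {"offset":[0,0,-1.6],"yaw":0,"fingers":85},
  {"offset":[0,0,-2.3],"yaw":0,"fingers":85},
  {"offset":[0,0,-2.7],"yaw":0,"fingers":85},
  {"offset":[0,0,-2.7],"yaw":0,"fingers":85},
])

```text
clock: 42.65
tool_pos: [0.5027, -0.3057, 0.1805]
orientation: [[-0.108, 0.994, 0.003], [0.994, 0.108, -0.003], [-0.003, 0.003, -1.0]]
wrist_force: [0.3, -1.3, -0.6]
grip_width: 0.0848
finger_force: 0.0
```

```bash
python3 - <<'E'
from h import *
dishes()
go((.452,.299,.175,1.68))
E
```

```text
scene blue [223. 126.] [ 0.5043 -0.4107]
scene terra [437. 244.] [0.4542 0.3045]
scene terra [335. 280.] [0.6921 0.1866]
side blue [376. 125.] [ 0.5021 -0.4149]
side terra [329. 323.] [0.4501 0.3052]
side terra [478.  87.] [ 0.1881 -0.7563]
side terra [253. 255.] [0.6757 0.1883]
t42.75 at [ 0.5019 -0.3051  0.1775] h1.679 F [-0.2 -0.7  0.4] w0.0851
(0.452, 0.299, 0.175, 1.68) -> [10.1   0.26  0.04] yaw -0.001
```

send_rows([
  {"offset":[0.8,0.02,0],"yaw":0,"fingers":85},
  {"offset":[1.7,0.04,0],"yaw":0,"fingers":85},
  {"offset":[2.7,0.07,0],"yaw":0,"fingers":85},
  {"offset":[3.7,0.1,0],"yaw":0,"fingers":85},
  {"offset":[4.7,0.12,0],"yaw":0,"fingers":85},
  {"offset":[5.7,0.15,0],"yaw":0,"fingers":85},
  {"offset":[6.7,0.18,0],"yaw":0,"fingers":85},
  {"offset":[7.7,0.2,0],"yaw":0,"fingers":85},
  {"offset":[8.6,0.22,0],"yaw":0,"fingers":85},
  {"offset":[9.4,0.24,0],"yaw":0,"fingers":85},
])

```text
clock: 44.0
tool_pos: [0.4546, 0.2589, 0.1765]
orientation: [[-0.109, 0.994, -0.001], [0.994, 0.109, -0.0], [-0.0, -0.001, -1.0]]
wrist_force: [1.0, -1.0, -0.6]
grip_width: 0.0851
finger_force: 0.0
```

send_rows([
  {"offset":[0.4,0.01,0],"yaw":0,"fingers":85},
  {"offset":[0.7,0.02,0],"yaw":0,"fingers":85},
  {"offset":[0.7,0.02,0],"yaw":0,"fingers":85},
  {"offset":[0.7,0.02,0],"yaw":0,"fingers":85},
  {"offset":[0.7,0.02,0],"yaw":0,"fingers":85},
  {"offset":[0.7,0.02,0],"yaw":0,"fingers":85},
  {"offset":[0.7,0.02,0],"yaw":0,"fingers":85},
  {"offset":[0.7,0.02,0],"yaw":0,"fingers":85},
  {"offset":[0.7,0.02,0],"yaw":0,"fingers":85},
  {"offset":[0.7,0.02,0],"yaw":0,"fingers":85},
])

```text
clock: 45.25
tool_pos: [0.4522, 0.2989, 0.1774]
orientation: [[-0.108, 0.994, -0.0], [0.994, 0.108, 0.0], [0.0, -0.0, -1.0]]
wrist_force: [0.1, -0.7, -0.1]
grip_width: 0.0847
finger_force: 0.0
```

```bash
python3 - <<'E'
from h import *
s,im=wr("w15")
for k in blob(im,(0,90,40),(16,255,220),(230,100,420,280),9)[:1]:
    e=cv2.fitEllipse(cv2.convexHull(k)); print(e,cv2.boundingRect(k),ray(im,[e[0]],.04,s),ray(im,[e[0]],.035,s))
go((.452,.300,.011,1.68))
E
```

```text
((323.6653747558594, 178.63955688476562), (64.89879608154297, 68.40288543701172), 2.3808202743530273) (291, 144, 66, 69) [[0.45176315 0.30701776 0.04      ]] [[0.4518804  0.30576542 0.035     ]]
t45.30 at [0.4522 0.2989 0.1773] h1.679 F [-0.2  0.4  0. ] w0.0850
(0.452, 0.3, 0.011, 1.68) -> [ 0.02 -0.    2.77] yaw -0.001
```

send_rows([
  {"offset":[0.1,0,0.4],"yaw":0,"fingers":85},
  {"offset":[0.1,0,0.9],"yaw":0,"fingers":85},
  {"offset":[0.1,0,1.4],"yaw":0,"fingers":85},
  {"offset":[0.1,0,1.9],"yaw":0,"fingers":85},
  {"offset":[0.1,0,2.3],"yaw":0,"fingers":85},
  {"offset":[0.1,0,2.6],"yaw":0,"fingers":85},
  {"offset":[0.1,0,2.77],"yaw":0,"fingers":85},
  {"offset":[0.1,0,2.77],"yaw":0,"fingers":85},
  {"offset":[0.1,0,2.77],"yaw":0,"fingers":50},
  {"offset":[0.1,0,2.77],"yaw":0,"fingers":50},
], squeeze=50)

```text
clock: 46.55
tool_pos: [0.452, 0.3052, 0.0123]
orientation: [[-0.108, 0.994, 0.001], [0.994, 0.108, 0.001], [0.001, 0.001, -1.0]]
wrist_force: [-2.7, -1.6, 6.7]
grip_width: 0.0625
finger_force: 54.0
```

send_rows([
  {"offset":[0,0,0],"yaw":0,"fingers":50},
  {"offset":[0,0,0],"yaw":0,"fingers":50},
  {"offset":[0,0,-0.5],"yaw":0,"fingers":50},
  {"offset":[0,0,-1.3],"yaw":0,"fingers":50},
  {"offset":[0,0,-2.0],"yaw":0,"fingers":50},
  {"offset":[0,0,-2.4],"yaw":0,"fingers":50},
  {"offset":[0,0,-2.4],"yaw":0,"fingers":50},
  {"offset":[0,0,-2.4],"yaw":0,"fingers":50},
  {"offset":[0,0,-2.4],"yaw":0,"fingers":50},
  {"offset":[0,0,-2.4],"yaw":0,"fingers":50},
])

```text
clock: 47.8
tool_pos: [0.4513, 0.3048, 0.1543]
orientation: [[-0.108, 0.994, -0.001], [0.994, 0.108, -0.0], [-0.0, -0.001, -1.0]]
wrist_force: [0.2, -0.6, -1.7]
grip_width: 0.0626
finger_force: 55.7
```

```bash
python3 - <<'E'
from h import *
go((.500,-.202,.15,1.68),(.500,-.202,.014,1.68))
E
```

```text
t47.80 at [0.4513 0.3048 0.1543] h1.679 F [ 0.2 -0.6 -1.7] w0.0626
(0.5, -0.202, 0.15, 1.68) -> [-8.48 -0.1   0.07] yaw -0.001
(0.5, -0.202, 0.014, 1.68) -> [-8.48 -0.1   2.34] yaw -0.001
```

send_rows([
  {"offset":[-0.6,0,0],"yaw":0,"fingers":50},
  {"offset":[-1.5,-0.02,0],"yaw":0,"fingers":50},
  {"offset":[-2.4,-0.03,0],"yaw":0,"fingers":50},
  {"offset":[-3.3,-0.04,0],"yaw":0,"fingers":50},
  {"offset":[-4.2,-0.05,0],"yaw":0,"fingers":50},
  {"offset":[-5.1,-0.06,0],"yaw":0,"fingers":50},
  {"offset":[-6.0,-0.07,0],"yaw":0,"fingers":50},
  {"offset":[-6.9,-0.08,0],"yaw":0,"fingers":50},
  {"offset":[-7.8,-0.09,0],"yaw":0,"fingers":50},
  {"offset":[-8.48,-0.1,0],"yaw":0,"fingers":50},
])

```text
clock: 49.05
tool_pos: [0.5002, -0.2038, 0.1547]
orientation: [[-0.107, 0.994, -0.0], [0.994, 0.107, 0.0], [0.0, -0.0, -1.0]]
wrist_force: [0.2, 0.7, -2.3]
grip_width: 0.0624
finger_force: 55.7
```

send_rows([
  {"offset":[0,0,0],"yaw":0,"fingers":50},
  {"offset":[0,0,0.4],"yaw":0,"fingers":50},
  {"offset":[0,0,0.9],"yaw":0,"fingers":50},
  {"offset":[0,0,1.4],"yaw":0,"fingers":50},
  {"offset":[0,0,1.8],"yaw":0,"fingers":50},
  {"offset":[0,0,2.1],"yaw":0,"fingers":50},
  {"offset":[0,0,2.25],"yaw":0,"fingers":50},
  {"offset":[0,0,2.31],"yaw":0,"fingers":50},
  {"offset":[0,0,2.33],"yaw":0,"fingers":50},
  {"offset":[0,0,2.33],"yaw":0,"fingers":50},
])

```text
clock: 50.3
tool_pos: [0.5008, -0.2017, 0.0163]
orientation: [[-0.108, 0.994, 0.001], [0.994, 0.108, -0.0], [-0.001, 0.001, -1.0]]
wrist_force: [-4.1, 2.2, 6.0]
grip_width: 0.0624
finger_force: 56.2
```

```bash
python3 - <<'E'
from h import *
go((.500,-.202,.014,1.68))
E
```

```text
t50.30 at [ 0.5008 -0.2017  0.0163] h1.679 F [-4.1  2.2  6. ] w0.0624
(0.5, -0.202, 0.014, 1.68) -> [-0.   -0.01  0.04] yaw -0.001
```

send_rows([
  {"offset":[0,0,0],"yaw":0,"fingers":75},
  {"offset":[0,0,0],"yaw":0,"fingers":85},
  {"offset":[0,0,0],"yaw":0,"fingers":85},
  {"offset":[0,0,0],"yaw":0,"fingers":85},
  {"offset":[0,0,-0.3],"yaw":0,"fingers":85},
  {"offset":[0,0,-0.9],"yaw":0,"fingers":85},
  {"offset":[0,0,-1.6],"yaw":0,"fingers":85},
  {"offset":[0,0,-2.3],"yaw":0,"fingers":85},
  {"offset":[0,0,-2.7],"yaw":0,"fingers":85},
  {"offset":[0,0,-2.7],"yaw":0,"fingers":85},
])

```text
clock: 51.55
tool_pos: [0.5011, -0.2019, 0.1804]
orientation: [[-0.108, 0.994, 0.004], [0.994, 0.108, -0.002], [-0.002, 0.003, -1.0]]
wrist_force: [0.5, 0.2, -0.9]
grip_width: 0.0852
finger_force: 0.0
```

```bash
python3 - <<'E'
from h import *
a,b=get_image("scene"),get_image("side")
cv2.imwrite("pics/end1.png",cv2.resize(np.hstack([a["color"][80:330,150:500],b["color"][80:330,150:500]]),None,fx=1.14,fy=1.14))
go((.680,-.190,.18,1.68))
E
```

```text
t51.65 at [ 0.5003 -0.2015  0.1775] h1.679 F [-0.3  0.3 -0.7] w0.0847
(0.68, -0.19, 0.18, 1.68) -> [-0.13  3.   -0.04] yaw -0.001
```

View pics/end1.png

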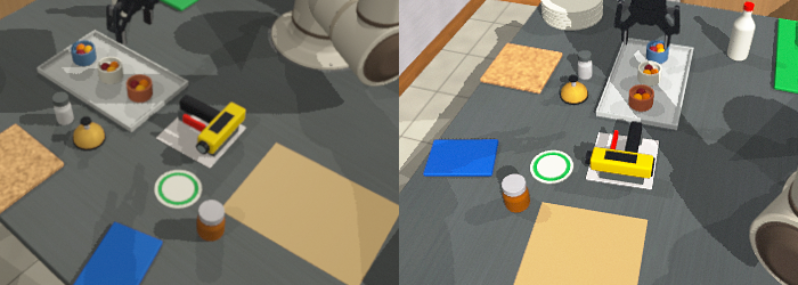

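All three dishes stand upright in the tray: blue (83,47), white (110,70), terracotta (139,87) in the left-hand crop. No others are left on the bench. Now the bell, with fingers shut.

send_rows([
  {"offset":[0,0.5,0],"yaw":0,"fingers":0},
  {"offset":[0,1.0,0],"yaw":0,"fingers":0},
  {"offset":[-0.05,1.5,0],"yaw":0,"fingers":0},
  {"offset":[-0.1,2.0,0],"yaw":0,"fingers":0},
  {"offset":[-0.13,2.5,0],"yaw":0,"fingers":0},
  {"offset":[-0.13,3.0,0],"yaw":0,"fingers":0},
  {"offset":[-0.13,3.0,0],"yaw":0,"fingers":0},
  {"offset":[-0.13,3.0,0],"yaw":0,"fingers":0},
  {"offset":[-0.13,3.0,0],"yaw":0,"fingers":0},
  {"offset":[-0.13,3.0,0],"yaw":0,"fingers":0},
])

```text
clock: 52.9
tool_pos: [0.6799, -0.1901, 0.1776]
orientation: [[-0.107, 0.994, 0.0], [0.994, 0.107, -0.0], [-0.0, 0.0, -1.0]]
wrist_force: [0.1, 0.5, -0.6]
grip_width: 0.0001
finger_force: 0.0
```

```bash
python3 - <<'E'
from h import *
s,im=wr("w16"); x,y=proj(im,[(.68,-.19,.061)],s)[0].astype(int); print("exp",x,y)
for c in blob(im,(0,0,0),(180,255,50),(x-30,y-30,x+30,y+30),3)[:3]:
    e=cv2.minAreaRect(c); print(e,ray(im,[e[0]],.061,s))
c=blob(im,(12,100,60),(28,255,255),(x-80,y-80,x+80,y+80),25)[0]; e=cv2.fitEllipse(cv2.convexHull(c)); print("brass",e,ray(im,[e[0]],.03,s))
go((.680,-.190,.08,1.68))
E
```

```text
exp 323 192
((324.5, 190.5), (25.0, 25.0), 90.0) [[ 0.68086065 -0.18793311  0.061     ]]
((293.3500061035156, 164.45001220703125), (0.9486832022666931, 5.0596442222595215), 18.434947967529297) [[ 0.65051349 -0.16669003  0.061     ]]
((295.0, 193.0), (0.0, 0.0), 0.0) [[ 0.65402159 -0.19321728  0.061     ]]
brass ((324.25408935546875, 177.443603515625), (65.48589324951172, 66.01005554199219), 179.3199005126953) [[ 0.68010706 -0.18329288  0.03      ]]
t52.95 at [ 0.6799 -0.1901  0.1776] h1.678 F [ 0.2 -0.1  0.3] w-0.0002
(0.68, -0.19, 0.08, 1.68) -> [0.   0.   1.63] yaw -0.002
```

View pics/w16.png

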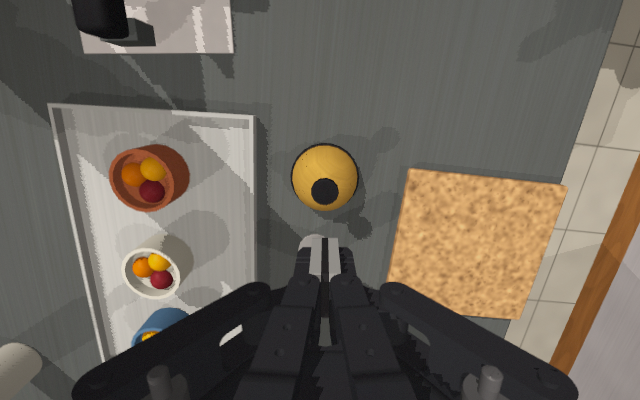

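The black cap is at (324,190), i.e. (0.681,-0.188). Press straight down and look at the force before lifting.

send_rows([
  {"offset":[0.03,0.01,0.6],"yaw":0,"fingers":0},
  {"offset":[0.03,0.01,1.2],"yaw":0,"fingers":0},
  {"offset":[0.03,0.01,1.6],"yaw":0,"fingers":0},
  {"offset":[0.03,0.01,1.8],"yaw":0,"fingers":0},
  {"offset":[0.03,0.01,1.9],"yaw":0,"fingers":0},
  {"offset":[0.03,0.01,2.0],"yaw":0,"fingers":0},
  {"offset":[0.03,0.01,2.1],"yaw":0,"fingers":0},
  {"offset":[0.03,0.01,2.17],"yaw":0,"fingers":0},
  {"offset":[0.03,0.01,2.17],"yaw":0,"fingers":0},
  {"offset":[0.03,0.01,2.17],"yaw":0,"fingers":0},
])

```text
clock: 54.2
tool_pos: [0.6814, -0.1883, 0.0516]
orientation: [[-0.108, 0.994, 0.003], [0.994, 0.108, -0.001], [-0.002, 0.003, -1.0]]
wrist_force: [-17.8, 5.5, 41.2]
grip_width: -0.0001
finger_force: 20.7
```

Stalled at z 0.0516 with 41 N, so the plunger is on its stop. Lift clear.

send_rows([
  {"offset":[0,0,-0.2],"yaw":0,"fingers":0},
  {"offset":[0,0,-0.6],"yaw":0,"fingers":0},
  {"offset":[0,0,-1.2],"yaw":0,"fingers":0},
  {"offset":[0,0,-1.8],"yaw":0,"fingers":0},
  {"offset":[0,0,-2.4],"yaw":0,"fingers":0},
  {"offset":[0,0,-2.8],"yaw":0,"fingers":0},
  {"offset":[0,0,-2.8],"yaw":0,"fingers":0},
  {"offset":[0,0,-2.8],"yaw":0,"fingers":0},
  {"offset":[0,0,-2.8],"yaw":0,"fingers":0},
  {"offset":[0,0,-2.8],"yaw":0,"fingers":0},
])

```text
clock: 55.45
tool_pos: [0.6805, -0.1881, 0.2143]
orientation: [[-0.108, 0.994, -0.001], [0.994, 0.108, 0.0], [0.001, -0.001, -1.0]]
wrist_force: [-0.1, 0.3, 0.9]
grip_width: -0.0001
finger_force: 0.0
```

```bash
python3 - <<'E'
from h import *
dishes(); s,im=wr("w17"); a,b=get_image("scene"),get_image("side")
cv2.imwrite("pics/end2.png",cv2.resize(np.hstack([a["color"][80:330,150:500],b["color"][80:330,150:500]]),None,fx=1.14,fy=1.14))
x,y=proj(im,[(.681,-.188,.061)],s)[0].astype(int)
for c in blob(im,(0,0,0),(180,255,50),(x-30,y-30,x+30,y+30),3)[:1]:
    e=cv2.minAreaRect(c); print("cap",e[1],ray(im,[e[0]],.061,s))
go()
E
```

```text
scene blue [227. 127.] [ 0.4997 -0.3971]
scene terra [272. 157.] [ 0.5026 -0.2029]
scene terra [334. 280.] [0.6922 0.1863]
side blue [376. 125.] [ 0.502  -0.4156]
side terra [362. 165.] [ 0.5001 -0.2052]
side terra [253. 255.] [0.6756 0.1883]
cap (22.0, 23.0) [[ 0.68073732 -0.18873542  0.061     ]]
t55.70 at [ 0.6807 -0.1881  0.215 ] h1.679 F [ 0.4 -0.4 -0.8] w0.0001
```

View pics/end2.png

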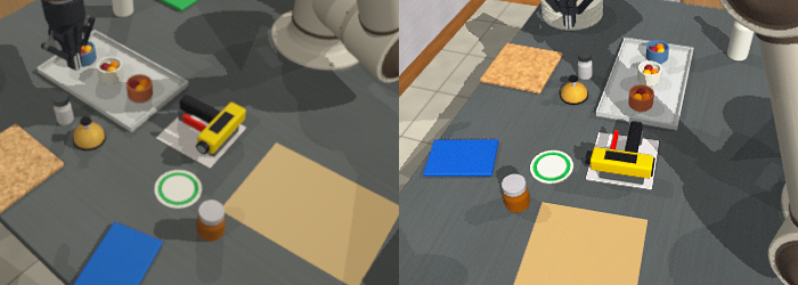

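All three dishes still stand in the tray, the plunger is back up, the jar and shaker haven't moved, and the arm is clear of everything. Hand in.

```bash
python3 -c "
from h import *
print(finish_job())"
```

```text
the job is handed in; nothing more can be done
None
```

The job is handed in: I spot-checked the blue dish and then the white one with the trigger fully home each time, stood blue, white and the one terracotta dish upright in the tray, rang the bell, and left the jar and shaker where they were; no verdict came back.

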